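# Take the strainer out of the drain pot for cleaning

## Task

Clean-down: take the hooked pick from the tool rack, get its tip under the end of the split ring beside the slot in the drain pot, lift the ring out of its groove and carry it on the pick, without touching it with the fingers, to the cleaning tray, where you lay it flat. Hang the pick back in the rack slot it came from, then lift the strainer out by its stud and set it upright on the tray floor beside the ring. Drop nothing and leave the other tools and kitchen things where they are.

Things in the scene. Friction and masses are not known exactly. Their poses are not given: they have to be found in the camera images.
- pot: Round stainless drain pot fixed to the worktop, 67 high, 96 across, on a flange 124 across, 6 thick. Origin on its axis on the worktop, z up, x out through its slot. Bore radius 40, inside it a boss, z 30, under the strainer; from z 55 up a groove of radius 43 for the split ring under three bevelled lips (inner radius 40, z 57 to 67), at 18..42, 148..208, 268..304 degrees from x.
- pot_slot (a point): Middle of the pot's slot: 25 wide, cut through the wall on the pot's +x side, from z 40 (above the worktop) up to the rim. This point is 45 from the pot's axis, z 50. A drain pipe, 38 high, leaves the pot low down 60 degrees counter-clockwise of the slot and enters the worktop 80 from the axis.
- ring: Split ring: round 5 mm dark spring wire, 84 outside, 74 inside, 40 g, at the start in the pot's groove over the strainer flange. Origin on its axis, level with the wire's underside (z 55 above the worktop at the start); z up, x into the pot's slot. Gap from 314 to 346 degrees (counter-clockwise from x); both ends are bent inward to radius 31. A loose rigid thing once out, held by gravity only.
- ring_end (a point): The bend of the ring's end beside the slot (346 degrees): centre of the wire, 2.5 above its underside, radius 39.5. Here the arc turns inward; this bent end keeps a tip under the arc from slipping out through the gap.
- ring_lift (a point): Where to lift: underside of the wire in the slot, radius 39.5, 11 along the arc from the bent end; 3 mm to either side does as well. A tip under it, pulled slowly straight up with 5 to 10 N, springs the ring past the lips within 15 mm; it then comes up end first, tilts and hangs from the tip.
- strainer: Strainer under the ring: perforated basket, 160 to 260 g, 66 across; flange 78 across, its top 24 above the underside. Origin on its axis at its underside (30 above the worktop at the start), z up. A notch 18 wide through flange and basket wall on its +x side, down to 9 above the underside, faces the slot: a tip fits under the ring there. Its floor is 9 above the underside.
- stud_top (a point): Top of the strainer's lifting stud: a plain upright rod with a round top, 14 diameter, on the axis, its top 60 above the strainer's underside; 90 above the worktop at the start. The only thing to grip.
- hook_pick: Hooked pick, 80 g, hanging upright in one of the rack's slots. Square black handle 16 x 16 from 80 to 149 above the origin (steel ferrule at its lower end, which rests on the rack), faces square to x and y; round shaft, 4 diameter, below. Origin: foot of the shaft, on its axis; z up the shaft, x the way the tip points.
- pick_tip (a point): End of the pick's tip, a polished round rod of 4 diameter that runs from the pick's origin 16 along its x, rising 3.
- straight_pick: Straight pick with the same handle but no hook, in another slot of the rack. Leave it.
- brush: Brush with the same handle and a white bristle cylinder, 20 across, in another slot of the rack. Leave it.
- rack: Steel tool rack, fixed: a plate 50 (x) by 230 (y), 4 thick, its top 112 above the worktop, a leg at each end, open below. Origin on the worktop under the plate's middle. Three slots 9 wide at y -65, 0, 65, open to -x (front edge x -25), closed at x 10; tools hang with the shaft at x 0. To take one: raise a few mm, draw out to -x by 50 or more, lift. Hang up in reverse.
- tray: Cleaning tray, fixed: shallow steel tray, 265 (x) by 162 (y), walls 3 thick and 24 high with a narrow rim turned out. Origin under its middle on the worktop; inner floor 3 above the origin.
- cutter: Bystander: round steel pastry cutter, 70 across, 45 high.
- nozzle: Bystander: small steel piping nozzle, a cone 42 high.
- tub: Bystander: brown jar with a blue lid, 90 across, 100 high.
- spatula: Bystander: spatula lying flat behind the rack.
- mug: Bystander: white mug, 76 across, 85 high.
- seal: Bystander: flat black rubber seal, 60 across, 5 thick.
There are look-alikes about, which are no part of the job. What is shaped like the ring but pink is not meant.

How it is judged:
By the outcome, as a careful person would: the job done as asked, in the order asked, and still so for the second after the job is handed in, with the robot touching nothing.
It also fails if it takes over 72 s, if anything falls off the work surface, if the arm or the gripper's body presses on something with over 40 N, if the wrist force passes 120 N, or if a joint passes its speed limit or range.

## Robot

A 7-joint arm with a two-finger parallel gripper is mounted at the origin on the work surface. World frame = base frame: x ahead of the robot, y to its left, z up, the work surface at z = 0. Lengths are in m, angles in rad, forces in N, time in s.
With the tool pointing down it reaches from about 0.4 to 0.875 m from the base axis. Payload 19.3 kg.
Tool frame: the origin (TCP) lies at the very end of the fingers, on their centre line; the grasp point (between the pads) lies 19 mm behind it; z points along the fingers, y is the line along which they close (so a half turn about z gives the same grasp; the last joint's range is limited). The gripper opens to 85 mm and grips with 20 to 120 N. Pads are 22 mm wide; open, the fingers measure 114 mm over their backs; the gripper's body (76 mm by 85 mm) begins 54 mm behind the grasp point. The pads swing forward as they close: fully open they stand 13 mm farther back than shut.
Start: joints at [1.046, 0.521, -0.036, 1.599, 0.021, 1.021, -0.113], TCP at [0.275, -0.561, 0.205] pointing down, gripper open.
Joint ranges: [-2.91, 2.91], [-0.3, 2.13], [-1.5, 1.42], [0.17, 2.43], [-1.26, 4.41], [0.16, 1.93], [-2.52, 2.52]. Speed limits (rad/s): [1.89, 1.89, 2.39, 2.39, 3.01, 3.01, 3.01].

## Interface

Orientations are given as [roll, pitch, yaw] about the fixed x, y, z axes, in that order (R = Rz(yaw) Ry(pitch) Rx(roll)).
In Python, from workcell import bot gives the robot as it stands.
- The arm moves only by the shell command python3 -m crank 'ROWS' [FORCE]. ROWS is a JSON object of lists of equal length, an entry for each row: "travel": the shift along the world's x, y, z in cm, a list of three; "turn": the turn, a rotation vector about the world's x, y, z in degrees, a list of three; "gripper": the closure, from 0 (fully open) to 1 (shut). A call has exactly 5 rows; each row is the pose to reach, as a shift and turn from the pose commanded when the call began; what a row does not reach only later rows make up. A row lasts 1/10 s, in which the tool goes at most 50 mm and 8.59 degrees, less where a joint would pass 70% of its speed; a pose out of reach is approached as far as the arm can. A call with a gripper value outside its range is refused whole. The fingers move at their own pace and stop on an object; FORCE is the grip in N (left out, the last holds). Time passes only in rows, so rows that repeat a pose let the fingers close, or fill a call up. It gives the time, the measured TCP pose, the force, the opening and the grip force at its end, in the units of the state.
- bot.observe(): the state, without advancing time (a new reading comes with each control period).
- bot.grab_frame(name): name is "scene" or "top"; returns a dict with "pixels" (400x640x3 uint8, red, green, blue), "fx", "fy", "cx", "cy" (pixels), "extrinsics" (4x4, takes a point from world to camera coordinates). Camera axes: x right, y down, z forward; pixel columns grow to the right and rows downward; lengths in m; the calibration is good to about 2 mm. A picture is of the moment at which its call begins. There is no depth.
- bot.job_done(): hands the job in; it is judged then, once.
The state is a dict: "clock": time; "qpos": joint angles; "qd": joint speeds; "joint_efforts": joint torques, N m; "position": TCP position; "tool_rot": TCP orientation; "force": force on the tool from outside, world axes, zero at the start; "moment": the same for the moment, N m; "grip_width": finger opening in m; "finger_force": force on a finger pad.
Only numpy, scipy, OpenCV 4.12 (cv2) and the standard library are available. Lean on these libraries where they do the work, as an engineer would, in place of code of your own. Each camera call takes 0.05 s, during which the arm holds its last target. There are 200 camera calls.

## Working session

There is one attempt and no reset: what is moved stays moved. The work goes in short steps, Python scripts to look and compute and a shell command to move; the robot and the scene stay as the last step left them, time stands still between calls to the robot, and variables do not carry over. Pictures are saved under pics/ and viewed, at most 10 in all, crops included, and the job is handed in when it is done.

```bash
ls; mkdir -p pics
python3 - <<'E'
from workcell import bot
import cv2,numpy as np
s=bot.observe(); print(s)
for n in("scene","top"):
    f=bot.grab_frame(n); np.savez("pics/%s0.npz"%n,**f)
    cv2.imwrite("pics/%s0.png"%n,cv2.cvtColor(f["pixels"],cv2.COLOR_RGB2BGR))
    print(n,f["fx"],f["fy"],f["cx"],f["cy"],np.round(f["extrinsics"],4).tolist())
E
```

```text
pics
{'clock': 0.0, 'qpos': array([ 1.04581172,  0.52203523, -0.03634168,  1.6000035 ,  0.02117729,
        1.02108938, -0.11279939]), 'qd': array([ 9.73402507e-04, -1.16043802e-03,  3.31550714e-05,  7.46923904e-04,
       -1.19848860e-03, -4.52210091e-04,  2.24857273e-05]), 'joint_efforts': array([-1.18580650e-03, -9.27086091e+01,  1.97972618e+00, -3.69924116e+01,
        1.79553987e-02,  8.21355439e-03,  1.04589310e-04]), 'position': array([ 0.27436012, -0.56115217,  0.20451397]), 'tool_rot': array([-3.14044242e+00,  5.55135456e-05,  4.54775684e-01]), 'force': array([-0.85737896, -0.65335603, -0.23203881]), 'moment': array([-0.00837438, -0.00649464, -0.06705857]), 'finger_force': 0.0, 'grip_width': 0.08542952584188555}
scene 417.6741861241354 417.6741861241354 313.34346062067874 199.1785800671249 [[0.3882, 0.9214, 0.0165, -0.1874], [0.6748, -0.272, -0.686, -0.3439], [-0.6276, 0.2774, -0.7274, 1.3264], [0.0, 0.0, 0.0, 1.0]]
top 425.22153143105857 425.22153143105857 322.2296814827817 203.9913893805264 [[-0.0262, -0.9996, -0.0088, -0.0055], [-0.9921, 0.0271, -0.1222, 0.5574], [0.1224, 0.0055, -0.9925, 1.0636], [0.0, 0.0, 0.0, 1.0]]
```

View pics/top0.png

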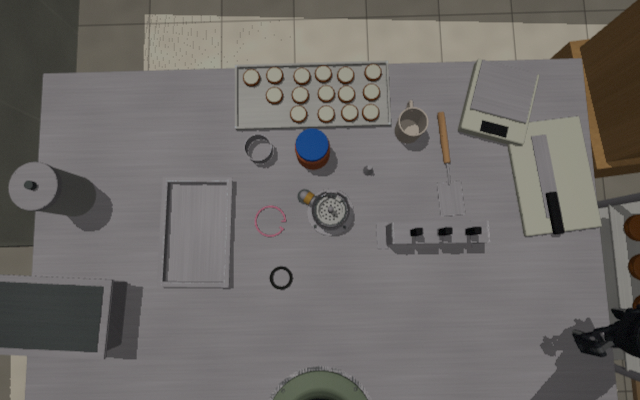

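View pics/scene0.png

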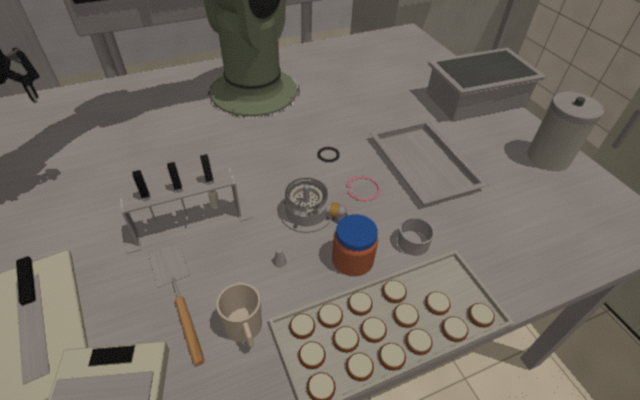

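The top view shows the pot at about (331,210), the drain pipe fitting at (306,197), the tray at (197,232) and the rack tools at (417,232), (445,232) and (473,231). Possible look-alikes for the ring are the pink ring (270,221), the seal (281,278) and the cutter (259,149). The dark ring in the pot is the one wanted. For the pick there are three tools with the same handle, so I'll tell them apart by the shafts in a close crop.

Run:
```python
import cv2,numpy as np
t=cv2.imread("pics/top0.png");s=cv2.imread("pics/scene0.png")
c=lambda im,x,y,w,h:cv2.resize(im[y:y+h,x:x+w],(400,300),interpolation=cv2.INTER_CUBIC)
cv2.imwrite("pics/m1.png",np.vstack([np.hstack([c(t,295,180,72,54),c(s,270,165,80,60)]),np.hstack([c(t,376,190,120,90),c(s,115,145,132,99)])]))
```

```text
(no output)
```

View pics/m1.png

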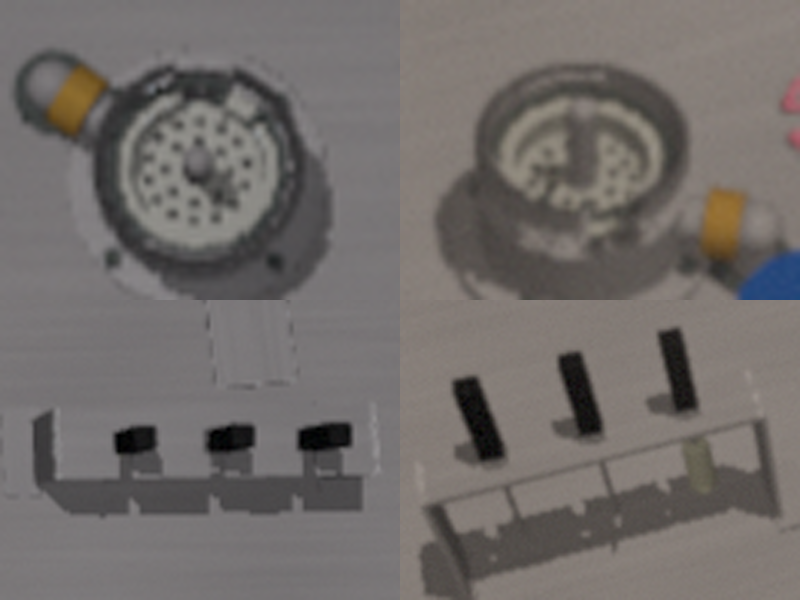

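The brush (pale bristles) hangs at the left of the top view, and the other two are bare shafts. The mosaic doesn't settle which one has the hook, so next I fit the poses and zoom in on the shafts.

```bash
cat > h.py <<'E'
import numpy as np,cv2
from scipy.optimize import minimize
from scipy.ndimage import map_coordinates
def load(n): return dict(np.load(f"pics/{n}.npz"))
def proj(f,P):
    P=np.atleast_2d(P); E=f["extrinsics"]; c=P@E[:3,:3].T+E[:3,3]
    return np.c_[f["fx"]*c[:,0]/c[:,2]+f["cx"],f["fy"]*c[:,1]/c[:,2]+f["cy"]]
def ray(f,uv,z):
    E=f["extrinsics"];R=E[:3,:3];C=-R.T@E[:3,3]
    d=R.T@np.array([(uv[0]-f["cx"])/f["fx"],(uv[1]-f["cy"])/f["fy"],1]); return C+d*(z-C[2])/d[2]
def place(p,P):
    P=np.atleast_2d(P); c,s=np.cos(p[2]),np.sin(p[2])
    return np.c_[p[0]+c*P[:,0]-s*P[:,1],p[1]+s*P[:,0]+c*P[:,1],P[:,2]]
def grad(f,s=1.0):
    g=cv2.GaussianBlur(cv2.cvtColor(f["pixels"],cv2.COLOR_RGB2GRAY).astype(float),(0,0),s)
    return np.hypot(cv2.Sobel(g,6,1,0),cv2.Sobel(g,6,0,1))
def circ(r,z,a=np.arange(0,360,3)): a=np.deg2rad(a); return np.c_[r*np.cos(a),r*np.sin(a),0*a+z]
def search(cost,p0,spans,n=9):
    for k in range(4):
        G=np.stack(np.meshgrid(*[np.linspace(-s,s,n) for s in spans],indexing="ij"),-1).reshape(-1,len(p0))+p0
        p0=G[np.argmin([cost(g) for g in G])]; spans=[s/3 for s in spans]
    return p0
E
python3 - <<'E'
from h import *
T,S=load("top0"),load("scene0")
# rack: handles silhouettes
bb=np.array([[x,y,z] for x in(-8,8) for y in(-8,8) for z in(116,181)])/1e3
msk={}
for n,f,b in(("t",T,(400,220,490,245)),("s",S,(130,150,218,202))):
    m=np.zeros((400,640),np.uint8); g=f["pixels"].max(2); x0,y0,x1,y1=b
    m[y0:y1,x0:x1]=(g[y0:y1,x0:x1]<45); msk[n]=m
print(msk["t"].sum(),msk["s"].sum())
def cost(p):
    c=0
    for n,f in(("t",T),("s",S)):
        m=np.zeros((400,640),np.uint8)
        for y in(-.065,0,.065):
            h=cv2.convexHull(proj(f,place(p,bb+[0,y,0])).astype(np.float32)*16)
            cv2.fillConvexPoly(m,h.astype(int),1,cv2.LINE_8,4)
        c+=(m!=msk[n]).sum()
    return c
r0=ray(T,(445,232),.16); 
R=search(cost,np.array([r0[0],r0[1],0.]),[.03,.03,.3]);print("rack",R.round(4),cost(R))
gT,gS=grad(T),grad(S)
def ec(curves):
    def c(p):
        v=0
        q=p if len(p)==3 else np.r_[p,0]
        for C in curves:
            P=place(q,C)
            for f,g in((T,gT),(S,gS)):
                u=proj(f,P); v-=np.minimum(map_coordinates(g,[u[:,1],u[:,0]],order=1),120).mean()
        return v
    return c
# pot
p0=ray(T,(331,211),.067)
for cs in([circ(.048,.067)],[circ(.048,.067),circ(.062,.006)],[circ(.062,.006)]):
    c=ec(cs);P=search(c,p0[:2],[.02,.02],13);print("pot",P.round(4),c(P))
def rect(a,b,z):
    t=np.linspace(-1,1,60);o=np.ones(60)
    return np.r_[np.c_[a*t,b*o,z*o],np.c_[a*t,-b*o,z*o],np.c_[a*o,b*t,z*o],np.c_[-a*o,b*t,z*o]]
t0=ray(T,(197,232),.024)
for cs in([rect(.1295,.078,.024)],[rect(.1295,.078,.003)],[rect(.1295,.078,.024),rect(.1295,.078,.003)]):
    c=ec(cs);Y=search(c,np.array([t0[0],t0[1],0]),[.02,.02,.2]);print("tray",Y.round(4),c(Y))
np.savez("fit0.npz",R=R,P=P,Y=Y)
# views
def big(f,x,y,w,h,W,H):return cv2.cvtColor(cv2.resize(f["pixels"][y:y+h,x:x+w],(W,H),interpolation=cv2.INTER_CUBIC),cv2.COLOR_RGB2BGR)
k=8;a=big(S,130,185,100,50,800,400)
a=cv2.convertScaleAbs(a,alpha=1.6)
for y,col in((-.065,(0,0,255)),(0,(0,255,0))):
    u=proj(S,place(R,[[0,y,.032],[.016,y,.035],[-.016,y,.035],[0,y+.016,.035],[0,y-.016,.035]]))
    print(y,u.round(1).tolist())
    for i,q in enumerate(u): cv2.circle(a,tuple(int(v) for v in (q-[130,185])*8+4),2,col if i==0 else (255,0,0),-1)
cv2.imwrite("pics/m2.png",a)
E
```

```text
275 550
rack [ 0.4727 -0.3006  0.0056] 480
pot [ 0.5369 -0.041 ] -173.42734598658
pot [ 0.5346 -0.0418] -275.7713780696315
pot [ 0.5329 -0.0445] -122.80415395765323
tray [ 0.4957  0.2978 -0.0333] -146.5851735988462
tray [ 0.4929  0.3062 -0.0352] -171.3277358188211
tray [ 0.4946  0.3099 -0.0333] -272.6760814246925
-0.065 [[156.3, 223.6], [157.1, 228.0], [154.8, 217.5], [163.5, 220.5], [148.3, 224.8]]
0 [[186.5, 215.0], [187.7, 219.2], [184.7, 209.1], [193.4, 212.0], [178.8, 216.2]]
```

View pics/m2.png

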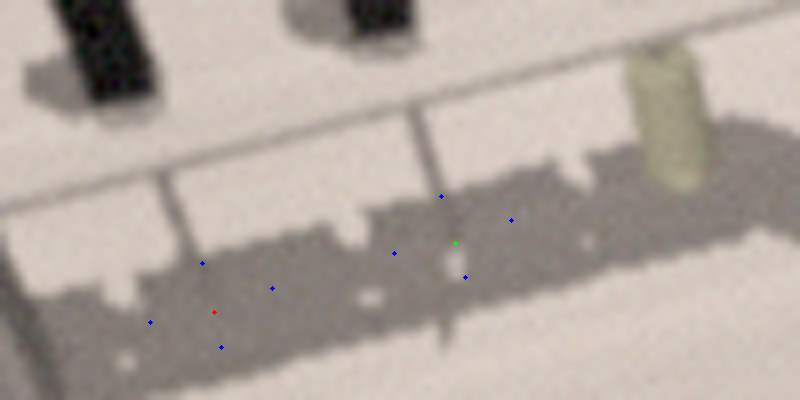

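The middle shaft carries a bright spot near crop (455,262), where a hook pointing at the camera would be. I'm improving the rack fit and enhancing the shadow area to confirm.

Run:
```python
from h import *
T,S=load("top0"),load("scene0")
bb=np.array([[x,y,z] for x in(-8,8) for y in(-8,8) for z in(113,181)])/1e3
msk={}
for n,f,b in(("t",T,(395,215,495,245)),("s",S,(130,150,218,205))):
    m=np.zeros((400,640),np.uint8); g=f["pixels"].max(2); x0,y0,x1,y1=b
    m[y0:y1,x0:x1]=(g[y0:y1,x0:x1]<60); msk[n]=m
    k,l,st,c=cv2.connectedComponentsWithStats(m); print(n,[(st[i].tolist(),c[i].round(1).tolist()) for i in range(1,k) if st[i,4]>20])
def cost(p,v=0):
    c=[]
    for n,f in(("t",T),("s",S)):
        m=np.zeros((400,640),np.uint8)
        for y in(-.065,0,.065):
            h=cv2.convexHull(proj(f,place(p,bb+[0,y,0])).astype(np.float32)*16)
            cv2.fillConvexPoly(m,h.astype(int),1,cv2.LINE_8,4)
        c.append((m!=msk[n]).sum()); 
        if v: print(n,m.sum(),msk[n].sum(),c[-1])
    return sum(c)
r0=ray(T,(445,232),.15)
R=search(cost,np.array([r0[0],r0[1],0.]),[.04,.04,.16],13);print("rack",R.round(4),cost(R,1))
np.savez("fit1.npz",R=R)
x,y,w,h=135,185,100,62
g=cv2.cvtColor(S["pixels"],cv2.COLOR_RGB2GRAY)[y:y+h,x:x+w]
g=cv2.resize(g,(800,496),interpolation=cv2.INTER_CUBIC)
g=cv2.createCLAHE(6,(4,4)).apply(g);a=cv2.cvtColor(g,cv2.COLOR_GRAY2BGR)
for yy in(-.065,0,.065):
    for q in proj(S,place(R,[[0,yy,.032],[.016,yy,.035],[-.016,yy,.035],[0,yy+.016,.035],[0,yy-.016,.035]])): cv2.circle(a,tuple(int(v) for v in (q-[x,y])*8+4),2,(0,0,255),-1)
cv2.imwrite("pics/m3.png",a)
```

```text
t [([438, 227, 14, 9, 100], [444.5, 231.4]), ([465, 227, 16, 9, 116], [472.8, 230.9]), ([410, 228, 13, 9, 93], [416.2, 231.7])]
s [([201, 155, 12, 27, 183], [206.3, 168.0]), ([168, 163, 13, 27, 205], [174.1, 175.8]), ([133, 171, 16, 27, 236], [140.5, 184.1])]
t 414 309 105
s 938 624 314
rack [ 0.4714 -0.2998 -0.0089] 419
```

View pics/m3.png

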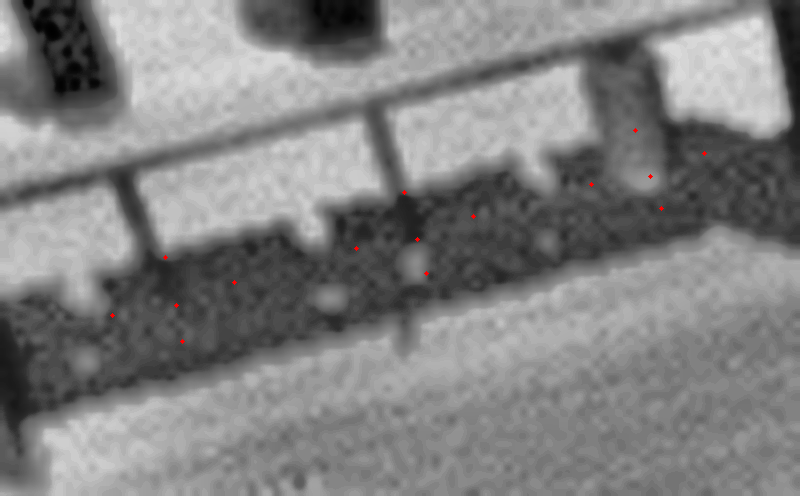

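The middle tool has the bright polished hook just beyond its shaft foot at crop (413,262), and the tip's shadow sticks out past the plate's shadow at (403,340). The left tool has neither. So the hooked pick is the middle one, with its tip pointing to world +x. I'm moving above it now.

```bash
python3 -m crank '{"travel":[[0,0,2],[2,3,4.5],[5,7,4.5],[8,11,4.5],[10,14,4.5]],"turn":[[0,0,-5],[0,0,-10],[0,0,-15],[0,0,-20],[0,0,-26]],"gripper":[0.45,0.45,0.45,0.45,0.45]}' 40
python3 -m crank '{"travel":[[2,3,0],[5,7,0],[8,10,0],[9.7,12.1,0],[9.7,12.1,0]],"turn":[[0,0,0],[0,0,0],[0,0,0],[0,0,0],[0,0,0]],"gripper":[0.45,0.45,0.45,0.45,0.45]}'
python3 - <<'E'
from h import *
from workcell import bot
s=bot.observe(); print({k:np.round(s[k],4) for k in("clock","qpos","position","tool_rot","force","grip_width")})
T,S=load("top0"),load("scene0")
# rack refit with unknown ferrule length
for zb in(113,118,123,128):
    bb=np.array([[x,y,z] for x in(-8,8) for y in(-8,8) for z in(zb,181)])/1e3
    M={}
    for n,f,b in(("t",T,(395,215,495,245)),("s",S,(130,150,218,205))):
        m=np.zeros((400,640),np.uint8); g=f["pixels"].max(2); x0,y0,x1,y1=b
        m[y0:y1,x0:x1]=(g[y0:y1,x0:x1]<75); M[n]=m
    def cost(p):
        c=0
        for n,f in(("t",T),("s",S)):
            m=np.zeros((1600,2560),np.uint8)
            for y in(-.065,0,.065):
                h=cv2.convexHull((proj(f,place(p,bb+[0,y,0]))*4+2).astype(np.float32)); cv2.fillConvexPoly(m,h.astype(int),1)
            c+=np.abs(cv2.resize(m.astype(np.float32),(640,400),interpolation=cv2.INTER_AREA)-M[n]).sum()
        return c
    R=search(cost,np.array([.472,-.300,0.]),[.008,.008,.06],7);print(zb,R.round(4),cost(R))
# orange band
o=[]
for n,f,b in(("t",T,(296,185,320,208)),("s",S,(320,198,352,224))):
    hsv=cv2.cvtColor(f["pixels"],cv2.COLOR_RGB2HSV);x0,y0,x1,y1=b
    m=np.zeros((400,640),bool);m[y0:y1,x0:x1]=(hsv[y0:y1,x0:x1,1]>110);ys,xs=np.nonzero(m);o.append((xs.mean(),ys.mean()))
from scipy.optimize import least_squares
q=least_squares(lambda P:np.r_[proj(T,P)[0]-o[0],proj(S,P)[0]-o[1]],[.58,.0,.03])
P=np.array([.5346,-.0418]);d=q.x[:2]-P;print("band",o,q.x.round(4),q.cost,"ang",np.degrees(np.arctan2(d[1],d[0]))-60,np.hypot(*d))
E
```

```text
clock: 0.6
position: [0.3763, -0.4187, 0.25]
tool_rot: [-3.141, -0.0, -0.001]
force: [1.2, -0.8, 0.1]
grip_width: 0.047
finger_force: 0.0
clock: 1.1
position: [0.474, -0.2968, 0.2498]
tool_rot: [-3.14, -0.0, 0.006]
force: [-0.8, -0.6, -1.2]
grip_width: 0.0466
finger_force: 0.0
{'clock': np.float64(1.1), 'qpos': array([ 0.4783,  0.3708, -0.0319,  1.7222,  0.0116,  1.0491, -1.1216]), 'position': array([ 0.474 , -0.2968,  0.2498]), 'tool_rot': array([-3.1401e+00, -3.0000e-04,  6.5000e-03]), 'force': array([-0.7525, -0.6183, -1.1541]), 'grip_width': np.float64(0.0466)}
113 [ 0.4718 -0.3008 -0.0096] 289.0
118 [ 0.4717 -0.3008 -0.0126] 253.3125
123 [ 0.472  -0.3006 -0.0089] 256.0625
128 [ 0.4723 -0.3009 -0.0141] 307.5625
band [(np.float64(308.13698630136986), np.float64(197.5068493150685)), (np.float64(339.8121546961326), np.float64(214.60773480662982))] [0.5803 0.021  0.0092] 2.8758636128035264 ang -6.065209782446061 0.07765066640238842
```

```bash
python3 -m crank '{"travel":[[-0.2,-0.4,0],[-0.2,-0.4,-3],[-0.2,-0.4,-6],[-0.2,-0.4,-9],[-0.2,-0.4,-11.5]],"turn":[[0,0,-1],[0,0,-1],[0,0,-1],[0,0,-1],[0,0,-1]],"gripper":[0.45,0.45,0.45,0.45,0.45]}'
python3 -m crank '{"travel":[[0,0,0],[0,0,0],[0,0,0],[0,0,0],[0,0,0]],"turn":[[0,0,0],[0,0,0],[0,0,0],[0,0,0],[0,0,0]],"gripper":[0.7,0.85,1,1,1]}' 60
python3 -m crank '{"travel":[[0,0,0],[0,0,0.3],[0,0,0.6],[0,0,0.8],[0,0,0.8]],"turn":[[0,0,0],[0,0,0],[0,0,0],[0,0,0],[0,0,0]],"gripper":[1,1,1,1,1]}' 60
```

```text
clock: 1.6
position: [0.4679, -0.306, 0.1336]
tool_rot: [3.141, 0.001, -0.02]
force: [0.5, -0.4, 0.0]
grip_width: 0.0473
finger_force: 0.0
clock: 2.1
position: [0.4698, -0.3046, 0.136]
tool_rot: [3.141, -0.001, -0.017]
force: [-0.5, 2.0, 2.9]
grip_width: 0.0147
finger_force: 58.9
clock: 2.6
position: [0.4697, -0.3046, 0.1435]
tool_rot: [3.141, -0.001, -0.017]
force: [-0.0, 1.5, -0.4]
grip_width: 0.0146
finger_force: 58.5
```

```bash
python3 -m crank '{"travel":[[-1,0,0],[-2.5,0,0],[-4,0,0],[-5.5,0,0],[-6.5,0,0]],"turn":[[0,0,0],[0,0,0],[0,0,0],[0,0,0],[0,0,0]],"gripper":[1,1,1,1,1]}'
python3 -m crank '{"travel":[[0,0,2],[0,0,5],[0,0,9],[0,0,13],[0,0,15]],"turn":[[0,0,0],[0,0,0],[0,0,0],[0,0,0],[0,0,0]],"gripper":[1,1,1,1,1]}'
python3 - <<'E'
from h import *
from workcell import bot
s=bot.observe();p=s["position"];print(p,s["tool_rot"],s["grip_width"])
for n in("scene","top"):
    f=bot.grab_frame(n); np.savez("pics/%s1.npz"%n,**f)
    foot=p+[0,0,-.104]; u=proj(f,np.array([foot,foot+[.016,0,.003],foot+[-.016,0,.003],foot+[0,0,.08]]));print(n,u.round(1).tolist())
    if n=="scene":
        c=u[0].astype(int); x,y=c-[50,60]; a=cv2.cvtColor(cv2.resize(f["pixels"][y:y+75,x:x+100],(800,600),interpolation=cv2.INTER_CUBIC),cv2.COLOR_RGB2BGR)
        for q in u: cv2.circle(a,tuple(int(v) for v in (q-[x,y])*8+4),3,(0,0,255),-1)
        cv2.imwrite("pics/m4.png",a)
E
```

```text
clock: 3.1
position: [0.4028, -0.3047, 0.1431]
tool_rot: [3.141, 0.0, -0.017]
force: [-0.8, 0.4, -0.1]
grip_width: 0.0147
finger_force: 58.3
clock: 3.6
position: [0.4048, -0.3051, 0.2963]
tool_rot: [3.14, -0.003, -0.017]
force: [0.3, -0.2, -1.8]
grip_width: 0.0147
finger_force: 58.4
[ 0.40477099 -0.30508684  0.2962996 ] [ 3.13963031e+00 -3.13681217e-03 -1.68667440e-02] 0.014715070836742603
scene [[161.5, 140.2], [162.4, 143.7], [159.9, 134.5], [151.0, 106.8]]
top [[454.9, 261.3], [454.8, 253.8], [455.8, 268.8], [467.0, 261.7]]
```

View pics/m4.png

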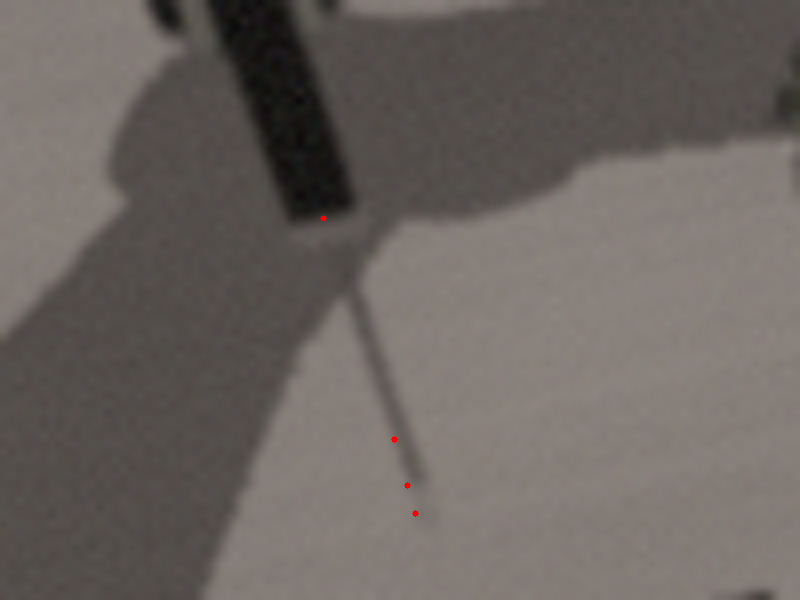

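The crop shows the pick held upright, shaft ending at (420,485) and hook tip at (428,520) towards the camera. That confirms it is the hooked pick with its tip at +x. I'm carrying it round to the slot side of the pot and turning it by 177°.

```bash
python3 -m crank '{"travel":[[0,0,1],[0,0,2],[0,0,3],[1,1,4],[2,2,4]],"turn":[[0,0,7.1],[0,0,14.2],[0,0,21.2],[0,0,28.3],[0,0,35.4]],"gripper":[1,1,1,1,1]}'
python3 -m crank '{"travel":[[1,2,0],[2,4,0],[3,6,0],[4,8,0],[5,10,0]],"turn":[[0,0,7.1],[0,0,14.2],[0,0,21.2],[0,0,28.3],[0,0,35.4]],"gripper":[1,1,1,1,1]}'
python3 -m crank '{"travel":[[2,2,0],[4,4,0],[6,6,0],[7,7,0],[9,8,0]],"turn":[[0,0,7.1],[0,0,14.2],[0,0,21.2],[0,0,28.3],[0,0,35.4]],"gripper":[1,1,1,1,1]}'
python3 -m crank '{"travel":[[1,1,0],[2,2,0],[3,4,0],[4,5,0],[4.5,5.8,0]],"turn":[[0,0,7.1],[0,0,14.2],[0,0,21.2],[0,0,28.3],[0,0,35.4]],"gripper":[1,1,1,1,1]}'
python3 -m crank '{"travel":[[0,0,-2],[0,0,-4],[0,0,-6],[0,0,-8],[0,0,-10]],"turn":[[0,0,7.1],[0,0,14.2],[0,0,21.2],[0,0,28.3],[0,0,35.4]],"gripper":[1,1,1,1,1]}'
python3 - <<'E'
from h import *
T=load("top0");gT=grad(T)
# polar unwrap about pot axis (z=.062) in top view; columns = degrees
P=np.array([.5346,-.0418])
A=np.arange(-180,180,1.);Rr=np.arange(.024,.052,.0005)
a,r=np.meshgrid(np.deg2rad(A),Rr)
def unw(z):
    u=proj(T,np.c_[(P[0]+r*np.cos(a)).ravel(),(P[1]+r*np.sin(a)).ravel(),np.full(a.size,z)])
    g=T["pixels"].astype(np.float32)
    return np.stack([map_coordinates(g[...,k],[u[:,1],u[:,0]],order=1).reshape(a.shape) for k in(2,1,0)],-1)
im=np.vstack([cv2.resize(unw(z),(720,224)) for z in(.06,.067)])
im=np.clip(im*1.5,0,255).astype(np.uint8)
for d in range(-180,180,30):
    cv2.putText(im,str(d),((d+180)*2,12),0,.35,(0,0,255)); cv2.line(im,((d+180)*2,0),((d+180)*2,448),(0,0,200),1)
cv2.imwrite("pics/m5.png",im)
E
```

```text
clock: 4.2
position: [0.4246, -0.2846, 0.3333]
tool_rot: [3.141, -0.0, 0.605]
force: [-0.2, 0.0, -0.9]
grip_width: 0.0146
finger_force: 58.3
clock: 4.7
position: [0.4743, -0.1837, 0.3321]
tool_rot: [-3.14, 0.0, 1.224]
force: [0.2, -0.0, -0.8]
grip_width: 0.0143
finger_force: 58.3
clock: 5.2
position: [0.5643, -0.104, 0.3322]
tool_rot: [-3.14, -0.0, 1.842]
force: [0.6, -0.5, 0.0]
grip_width: 0.0142
finger_force: 58.4
clock: 5.7
position: [0.6097, -0.0457, 0.3318]
tool_rot: [-3.141, -0.001, 2.461]
force: [0.0, -0.1, -1.5]
grip_width: 0.0149
finger_force: 58.4
clock: 6.2
position: [0.6089, -0.0466, 0.2313]
tool_rot: [3.141, -0.001, 3.078]
force: [0.3, 0.4, -0.5]
grip_width: 0.0144
finger_force: 58.4
```

View pics/m5.png

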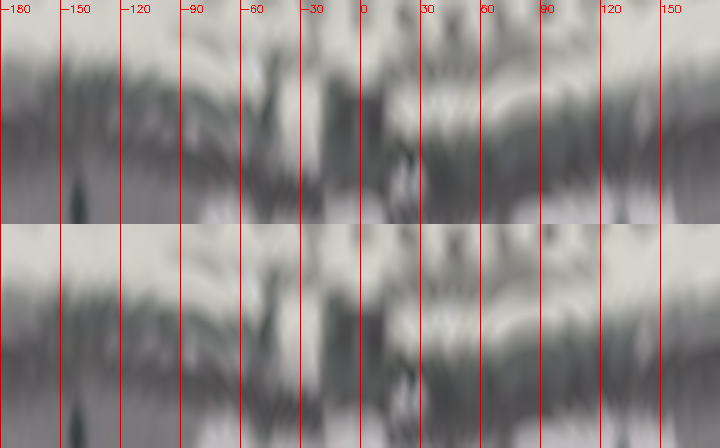

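The unwrapped view puts the dark slot at about −20..+10°, the bright ring gap just clockwise of it (−42..−20°) and the next lip at about 13..37°. So the slot faces about −5°. I'm lowering the pick outside the slot and looking again.

```bash
python3 -m crank '{"travel":[[0.3,-0.1,-2],[0.6,-0.2,-4],[0.6,-0.2,-6],[0.6,-0.2,-8],[0.6,-0.2,-8]],"turn":[[0,0,-1.4],[0,0,-1.4],[0,0,-1.4],[0,0,-1.4],[0,0,-1.4]],"gripper":[1,1,1,1,1]}'
python3 - <<'E'
from h import *
from workcell import bot
s=bot.observe();p=s["position"];yaw=s["tool_rot"][2];print(p,s["tool_rot"])
P=[.5346,-.0418,np.deg2rad(-5)]
rows=[]
for n in("scene","top"):
    f=bot.grab_frame(n); np.savez("pics/%s2.npz"%n,**f)
    foot=p+[0,0,-.104]; d=np.array([np.cos(yaw),np.sin(yaw),0]);pk=proj(f,np.array([foot,foot+.016*d+[0,0,.003],foot+[0,0,.08]]))
    c=proj(f,[[.575,-.045,.06]])[0].astype(int); x,y=c-[33,25] 
    if n=="top":y-=0
    w,h=66,50;k=12
    a=cv2.cvtColor(cv2.resize(f["pixels"][y:y+h,x:x+w],(w*k,h*k),interpolation=cv2.INTER_CUBIC),cv2.COLOR_RGB2BGR);a=cv2.convertScaleAbs(a,alpha=1.5)
    def dot(u,col):
        for q in u: cv2.circle(a,tuple(int(v) for v in (q-[x,y])*k+k/2),2,col,-1)
    dot(pk,(0,0,255)); dot(proj(f,place(P,circ(.048,.067,np.arange(0,360,6)))),(0,255,0))
    dot(proj(f,place(P,circ(.062,.006,np.arange(0,360,6)))),(255,255,0))
    dot(proj(f,place(P,[[.048,s_*.0125,z] for s_ in(-1,1) for z in(.04,.0535,.067)])),(255,0,255))
    rows.append(cv2.resize(a,(400,303)))
    cv2.imwrite(f"pics/m6{n}.png",a)
cv2.imwrite("pics/m6.png",np.hstack([cv2.imread("pics/m6scene.png")[:, 96:496],cv2.imread("pics/m6top.png")[:,196:596]]))
E
```

```text
clock: 6.7
position: [0.6136, -0.0487, 0.1499]
tool_rot: [3.142, -0.005, 3.049]
force: [-0.2, 0.1, -0.1]
grip_width: 0.0149
finger_force: 58.4
[ 0.61358538 -0.04865576  0.14989877] [ 3.14152175 -0.00482139  3.04871797]
```

View pics/m6.png

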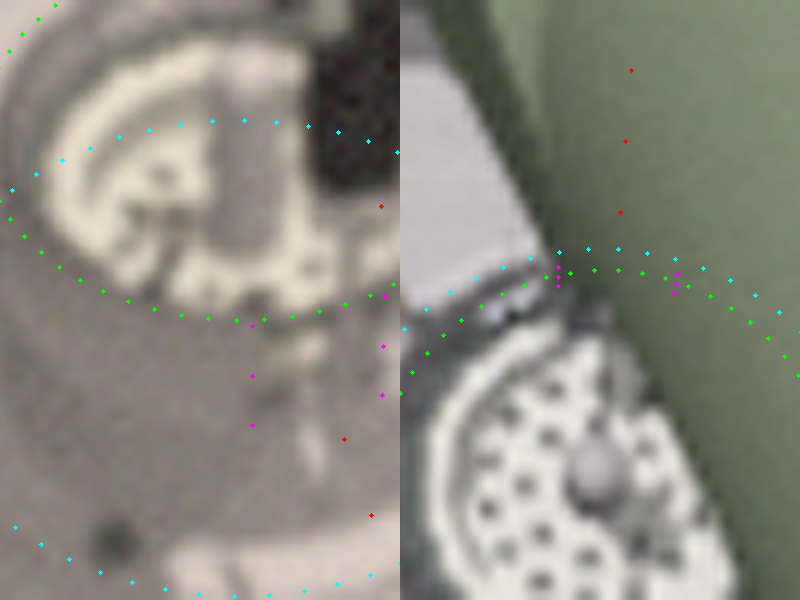

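The scene crop shows the black handle's lower end around (345,190), left of my overlay by a few mm, so the camera and tool calibrations disagree. The top crop shows the stud at (595,470). I'll measure both offsets numerically.

Run:
```python
from h import *
from scipy.optimize import least_squares
S2,T2,S0,T0=load("scene2"),load("top2"),load("scene0"),load("top0")
p=np.array([.61358,-.04866,.1499]);yaw=3.0487
# top: stud location
c=proj(T2,[[.575,-.045,.06]])[0].astype(int);x,y=c-[33,25]
st=np.array([x+391/12-.5,y+470/12-.5]);print("stud px",st,"axis at z .087",ray(T2,st,.087).round(4))
c=proj(S2,[[.575,-.045,.06]])[0].astype(int);x,y=c-[33,25];print("scene crop origin",x,y)
# handle in scene2: black comp
g=S2["pixels"].max(2);m=(g<45).astype(np.uint8)
foot=p+[0,0,-.104]
u=proj(S2,np.array([foot,foot+[0,0,.08],foot+[0,0,.09],foot+[0,0,.149]]));print("pred axis",u.round(1).tolist())
for r in range(int(u[3,1]),int(u[1,1])+8):
    xs=np.nonzero(m[r,300:380])[0]+300
    if len(xs):print(r,xs.min(),xs.max(),len(xs),end="; ")
print()
d=np.abs(S2["pixels"].astype(int)-S0["pixels"]).sum(2)
x0,y0=int(u[0,0])-16,int(u[1,1])-2
print("cols from",x0)
gg=S2["pixels"].sum(2)//3
for r in range(y0,int(u[0,1])+6): print(r," ".join("%3d"%v for v in gg[r,x0:x0+26]))
```

```text
stud px [330.08333333 208.66666667] axis at z .087 [ 0.5384 -0.0397  0.087 ]
scene crop origin 278 181
pred axis [[316.5, 223.4], [317.3, 197.7], [317.4, 194.2], [318.2, 172.4]]
172 307 322 11; 173 307 322 11; 174 307 322 11; 175 307 322 11; 176 308 322 10; 177 308 322 10; 178 308 322 10; 179 309 322 9; 180 309 321 7; 181 316 319 4; 182 316 319 4; 183 316 319 4; 184 314 319 6; 185 312 319 8; 186 312 319 8; 187 312 319 8; 188 312 319 8; 189 312 319 8; 190 312 319 8; 191 312 319 8; 192 312 318 7; 193 312 318 7; 194 312 318 7; 195 312 318 7; 196 314 316 3; 
cols from 300
195 119 141 136 108  86  85  93  93  94 102 108  78  41  26  29  29  34  30  37  70 112 131 105  74  65  63
196 122 139 137 111  86  87  86  92  95 103 120  94  60  42  32  37  42  48  56  80 119 129 105  76  59  67
197 119 125 122 104  85  84  90  92  93 105 124 111  80  63  62  65  76  81  84  98 126 132  99  70  65  71
198  85  92  99  89  79  86  89  95  97 113 130 120  94  88  83  87  98 102  99 105 124 129  94  69  70  80
199  76  79  88  81  82  86  92  93  98 117 139 126 100  96  93  92  88  96 101 114 127 121  
[... 2446 characters left out ...]
  90  94  95  96  96  99 105 113 125 131 136 136 136
223  81  81  82  82  86  92  89  91  89  92  93  91  86  89  95  99  99 104 113 121 132 135 135 136 135 135
224  83  82  82  85  88  89  91  90  92  92  94  92  92  98 102 107 116 125 133 135 136 138 137 137 136 130
225  83  89  95  94  90  90  91  93  96  99 102 104 109 114 119 125 130 133 137 136 136 137 135 134 127 121
226  94 108 113 112 106 102 110 112 114 118 120 123 129 131 132 134 136 136 135 137 137 134 130 123 121 113
227 114 127 130 126 118 116 128 131 134 133 135 135 135 137 138 137 136 137 135 132 133 128 119 116 118 123
228 119 132 135 129 115 106 124 132 137 134 136 137 135 138 136 135 136 133 127 123 120 121 116 120 131 131
```

Run:
```python
from h import *
S2,T2,S0,T0=load("scene2"),load("top2"),load("scene0"),load("top0")
for nm,fs in(("S",[S0]),("T",[T0]),("ST",[S0,T0])):
    gs=[grad(f,.8) for f in fs]
    def c(p):
        v=0
        for f,g in zip(fs,gs):
            for C in(circ(.048,.067),circ(.062,.006)):
                u=proj(f,place(np.r_[p,0],C));v-=np.minimum(map_coordinates(g,[u[:,1],u[:,0]],order=1),100).mean()
        return v
    P=search(c,np.array([.536,-.041]),[.012,.012],13);print(nm,P.round(4),c(P))
p2=np.array([.61358,-.04866,.1499]);p1=np.array([.40477,-.30509,.2963])
print("foot2",(ray(S2,(312.4,221),.0459)-p2).round(4),"tip2",(ray(S2,(311.2,214),.0489)-p2).round(4),"hdl2",(ray(S2,(315.3,194),.136)-p2).round(4))
S1=load("scene1")
print("foot1",(ray(S1,(163,140.4),.1923)-p1).round(4),"tip1",(ray(S1,(164,144.8),.1953)-p1).round(4))
```

```text
S [ 0.5346 -0.0406] -136.99239417014195
T [ 0.5352 -0.0412] -136.49172822392822
ST [ 0.535  -0.0411] -272.85727801204115
foot2 [-0.0095 -0.0054 -0.104 ] tip2 [-0.0266 -0.0012 -0.101 ] hdl2 [-0.0021 -0.0038 -0.0139]
foot1 [ 0.0017  0.0028 -0.104 ] tip1 [ 0.0206  0.0024 -0.101 ]
```

```bash
python3 -m crank '{"travel":[[0,0,0],[0,0,0],[0,0,0],[0,0,0],[0,0,0]],"turn":[[0,0,0],[0,0,0],[0,0,0],[0,0,0],[0,0,0]],"gripper":[1,1,1,1,1]}'
python3 - <<'E'
from h import *
from workcell import bot
fs=[bot.grab_frame("scene") for _ in range(6)]
f=dict(fs[0]);f["pixels"]=np.mean([q["pixels"] for q in fs],0).round().astype(np.uint8);np.savez("pics/scene3.npz",**f)
p=bot.observe()["position"];print(p)
x,y,w,h,k=293,180,40,50,12
def big(f): return cv2.cvtColor(cv2.resize(f["pixels"][y:y+h,x:x+w],(400,500),interpolation=cv2.INTER_CUBIC),cv2.COLOR_RGB2BGR)
a,b=big(f),big(load("scene0"))
a,b=[cv2.convertScaleAbs(i,alpha=1.6) for i in(a,b)]
foot=p+[0,0,-.104];d=np.array([np.cos(3.05),np.sin(3.05),0])
for q in proj(f,np.array([foot,foot+.016*d+[0,0,.003],foot+[0,0,.08]])): cv2.circle(a,tuple(int(v) for v in (q-[x,y])*10+5),2,(0,0,255),-1)
for q in proj(f,place([.535,-.0411,np.deg2rad(-5)],[[.048,s_*.0125,z] for s_ in(-1,1) for z in(.04,.067)])): cv2.circle(b,tuple(int(v) for v in (q-[x,y])*10+5),2,(255,0,255),-1)
cv2.imwrite("pics/m7.png",np.hstack([a,b]))
E
```

```text
clock: 7.3
position: [0.6156, -0.0485, 0.1533]
tool_rot: [-3.142, 0.0, 3.048]
force: [-0.5, -0.9, -1.6]
grip_width: 0.0146
finger_force: 58.4
[ 0.61552394 -0.04846589  0.1530862 ]
```

View pics/m7.png

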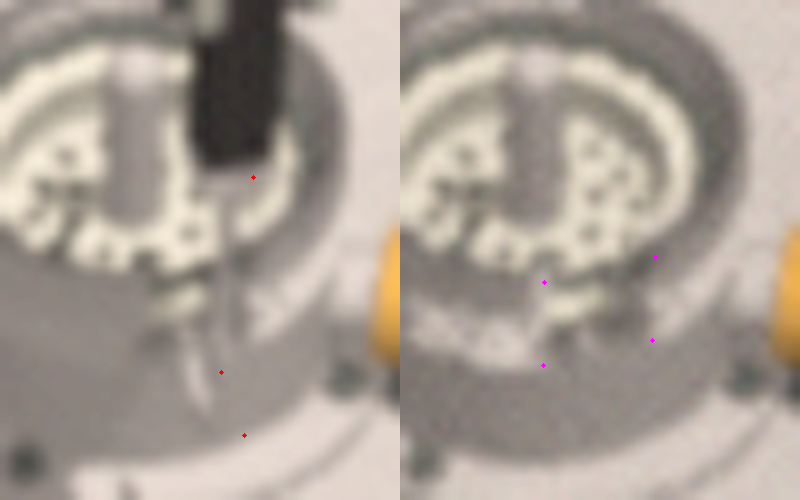

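The left crop shows the hook as the bright strip from tip (187,330) to foot (207,412), a few mm off the red prediction and tilted about 5° tip-up. The right crop shows the predicted slot edges matching the real slot. I'll tighten the grip and steer by the observed hook.

```bash
python3 - <<'E'
from h import *
f=load("scene3");p=np.array([.6155,-.0485,.1531])
for z in(.047,.0495,.052):
    F=ray(f,(313.2,220),z);t=ray(f,(311.2,213),z+.0044);h=ray(f,(315.5,194),z+.09)
    print(z,"foot",F.round(4),"tip",t.round(4),"len",np.hypot(*(t-F)[:2]).round(4),np.degrees(np.arctan2(*(t-F)[1::-1])).round(0),"off",(F-p)[:2].round(4))
E
python3 -m crank '{"travel":[[0,0,0],[0,0,0],[0,0,-0.2],[0,0,-0.4],[0,0,-0.4]],"turn":[[0,0,0],[0,0,0],[0,0,0],[0,0,0],[0,0,0]],"gripper":[1,1,1,1,1]}' 110
```

```text
0.047 foot [ 0.603  -0.0518  0.047 ] tip [ 0.5864 -0.0496  0.0514] len 0.0167 172.0 off [-0.0125 -0.0033]
0.0495 foot [ 0.6049 -0.0526  0.0495] tip [ 0.5884 -0.0505  0.0539] len 0.0167 172.0 off [-0.0106 -0.0041]
0.052 foot [ 0.6069 -0.0535  0.052 ] tip [ 0.5904 -0.0513  0.0564] len 0.0166 172.0 off [-0.0086 -0.005 ]
clock: 8.1
position: [0.6153, -0.0485, 0.1487]
tool_rot: [-3.142, -0.001, 3.048]
force: [0.4, 0.4, -1.4]
grip_width: 0.0131
finger_force: 108.7
```

```bash
python3 -m crank '{"travel":[[0,0.3,0],[0,0.7,0],[-0.3,0.75,0],[-0.6,0.75,0],[-0.6,0.75,0]],"turn":[[0,0,0],[0,0,0],[0,0,0],[0,0,0],[0,0,0]],"gripper":[1,1,1,1,1]}'
python3 -m crank '{"travel":[[-0.4,0.05,0],[-0.8,0.05,0],[-1.2,0.1,0],[-1.5,0.1,0],[-1.5,0.1,0]],"turn":[[0,0,0],[0,0,0],[0,0,0],[0,0,0],[0,0,0]],"gripper":[1,1,1,1,1]}'
python3 - <<'E'
from h import *
from workcell import bot
fs=[bot.grab_frame("scene") for _ in range(4)]
f=dict(fs[0]);f["pixels"]=np.mean([q["pixels"] for q in fs],0).round().astype(np.uint8);np.savez("pics/scene4.npz",**f)
s=bot.observe();p=s["position"];print(p,s["force"])
F=p+[-.0106,-.0041,-.1035]
u=proj(f,np.array([F,F+[-.016,.001,.0044],[.5744,-.0432,.055]]));print(u.round(1).tolist())
g=f["pixels"].sum(2)//3
print("cols 300")
for r in range(198,222): print(r," ".join("%3d"%v for v in g[r,300:326]))
E
```

```text
clock: 8.6
position: [0.6091, -0.0411, 0.1492]
tool_rot: [-3.141, -0.0, 3.048]
force: [0.7, 0.3, -0.9]
grip_width: 0.013
finger_force: 108.8
clock: 9.1
position: [0.5942, -0.04, 0.1492]
tool_rot: [-3.141, -0.0, 3.048]
force: [0.4, -0.4, -0.7]
grip_width: 0.0133
finger_force: 108.8
[ 0.59464844 -0.03997818  0.1491023 ] [ 0.2703665   0.63813918 -0.96676254]
[[313.1, 213.3], [310.7, 206.8], [311.8, 207.3]]
cols 300
198  86  90  96  88  81  83  84  82  83 106 136 134 126 121 105 101 118 115  98 106 131 128  92  69  69  78
199  74  79  87  83  80  83  83  81  84 109 136 126 105 105  98  98 111 113 104 117 135 125  88  69  75  84
200  87  88  89  86  82  83  83  81  85 110 138 134 119 117 101  92  98 108 112 128 133 112  83  76  81  88
201  81  84  90  86  82  83  84  82  88 112 139 141 133 130 107  99 112 123 124 130 120  97  80  80  85  94
202  63  79  91  89  86  85  86  86  89 111 132 127 120 125 107 105 122 132 127 115  96  84  81  85  90 102
203  66  86  90  88  89  89  88  88  91 105 119 107 110 120 104 105 116 116 109  92  83  84  87  88  95 113
204  76  90  85  76  86  90  83  82 
[... 1207 characters left out ...]
  87  90  91  92  93  94  93  92  96  92  92  89  87
216  83  86  96 113 119 116 109 101  86  82  84  87  84  85  90  89  92  94  93  93  91  94  93  91  92  90
217  81  84  86  92  96  94  93  91  84  83  83  84  86  90  93  92  92  92  92  94  94  93  93  94  94  90
218  83  82  83  86  86  87  86  86  83  81  83  85  89  92  92  92  93  93  94  92  94  93  92  97 100  87
219  83  84  84  85  88  87  88  85  83  83  82  84  91  92  93  93  93  93  94  94  94  92  94 105 115 104
220  83  84  86  86  86  86  89  87  85  82  83  87  91  93  92  92  93  93  94  93  93  94 103 118 129 125
221  82  84  84  86  89  88  87  85  82  82  84  88  92  92  92  92  94  95  94  94  98 105 119 129 133 132
```

The hook strip now sits at col 312, rows 209–213, matching the prediction under the ring with no contact force. Lifting slowly.

```bash
for i in 1 2 3; do python3 -m crank '{"travel":[[0,0,0.08],[0,0,0.16],[0,0,0.24],[0,0,0.32],[0,0,0.4]],"turn":[[0,0,0],[0,0,0],[0,0,0],[0,0,0],[0,0,0]],"gripper":[1,1,1,1,1]}' | egrep 'pos|rot|force|width'; done
```

```text
position: [0.5945, -0.04, 0.1531]
tool_rot: [-3.142, -0.0, 3.048]
force: [-0.8, 0.7, -0.7]
grip_width: 0.0133
finger_force: 108.8
position: [0.5945, -0.04, 0.1571]
tool_rot: [-3.142, -0.0, 3.048]
force: [0.8, 0.2, -0.7]
grip_width: 0.0134
finger_force: 108.8
position: [0.5945, -0.04, 0.1611]
tool_rot: [-3.142, -0.0, 3.048]
force: [-0.1, 0.6, -2.5]
grip_width: 0.0129
finger_force: 108.7
```

```bash
for i in 1 2 3; do python3 -m crank '{"travel":[[0,0,0.06],[0,0,0.12],[0,0,0.18],[0,0,0.24],[0,0,0.3]],"turn":[[0,0,0],[0,0,0],[0,0,0],[0,0,0],[0,0,0]],"gripper":[1,1,1,1,1]}' | egrep 'pos|force:'; done
```

```text
position: [0.5946, -0.04, 0.1642]
force: [1.1, -0.5, -1.1]
finger_force: 108.7
position: [0.5945, -0.04, 0.1671]
force: [0.4, 0.3, -0.7]
finger_force: 108.8
position: [0.5945, -0.0399, 0.1702]
force: [0.9, -0.8, -0.1]
finger_force: 108.8
```

```bash
cat >> h.py <<'E'
def snap(name,cam="scene",n=4):
    from workcell import bot
    fs=[bot.grab_frame(cam) for _ in range(n)]
    f=dict(fs[0]);f["pixels"]=np.mean([q["pixels"] for q in fs],0).round().astype(np.uint8);np.savez(f"pics/{name}.npz",**f);return f
def dmp(g,r0,r1,c0,c1):
    print("    "+"".join("%4d"%c for c in range(c0,c1)))
    for r in range(r0,r1): print(r,"".join("%4d"%v for v in g[r,c0:c1]))
E
python3 - <<'E'
from h import *
a=load("scene4");b=snap("scene5")
g=lambda f:f["pixels"].astype(int).sum(2)//3
d=g(b)-g(a)
for r in range(176,224): print(r,"".join(" " if abs(v)<9 else ("#" if v>25 else "+" if v>0 else "=" if v<-25 else "-") for v in d[r,280:345]))
dmp(g(b),196,218,300,324)
E
```

```text
176                                --==-    ++                       
177                                  -      ++                       
178                                                                  
179                                                                  
180                                                                  
181                                +++    ++++                       
182                                +#++++####+                       
183                                +#########+                       
184                       -      ++##########+                       
185                       -    - ++#########+                        
186                          --=--+#########+                        
187                          -===-+#########+-                       
188           -              ----- #########+-                       
189             +            --    +########+ -                      
190                                 +++++###++                       
191           ++                       --+##++    
[... 3882 characters left out ...]
83  93 102 101 100 102 113 115 100  95 105 116 100  81  73  72  77  86 104 120 129 123 113 100
212   92 110 121 123 117 112 121 115  91  85  98 106  90  74  72  72  77  88 107 123 124 111 100  92
213  104 121 127 131 129 120 119 104  79  74  88 102  94  80  80  78  81  92 109 114 109  98  93  91
214  115 126 124 132 133 126 111  96  76  75  85 101  96  88  85  89  90  94  99  98  96  92  92  92
215  119 128 129 132 132 127 109 101  83  77  86  96  96  92  92  92  94  94  93  92  92  94  92  91
216  100 113 116 119 120 117 108 102  86  80  85  91  93  93  91  94  93  92  93  93  92  93  92  91
217   85  88  92  95  94  93  91  90  85  83  86  91  93  92  94  92  92  94  94  93  94  92  92  92
```

The difference map shows a new dark arc at rows 199–203 across the slot where the ring was at 204–208, so the ring's end is up about 14 mm and out of the lips. I'll keep lifting slowly, then bring the tip over the stud so the ring doesn't swing when it clears.

```bash
for i in 1 2 3 4 5; do python3 -m crank '{"travel":[[0,0,0.2],[0,0,0.4],[0,0,0.6],[0,0,0.8],[0,0,1.0]],"turn":[[0,0,0],[0,0,0],[0,0,0],[0,0,0],[0,0,0]],"gripper":[1,1,1,1,1]}' | egrep 'pos|force:'; done
python3 - <<'E'
from h import *
a=load("scene4");b=snap("scene6")
g=lambda f:f["pixels"].astype(int).sum(2)//3
d=g(b)-g(a)
for r in range(150,224): print(r,"".join(" " if abs(v)<9 else ("#" if v>25 else "+" if v>0 else "=" if v<-25 else "-") for v in d[r,275:345]))
E
```

```text
position: [0.5946, -0.04, 0.1803]
force: [0.1, -0.8, -0.1]
finger_force: 108.8
position: [0.5945, -0.04, 0.1903]
force: [0.5, 0.1, -1.0]
finger_force: 108.8
position: [0.5945, -0.04, 0.2003]
force: [0.5, 0.4, 0.5]
finger_force: 108.8
position: [0.5945, -0.04, 0.2103]
force: [-0.5, 0.6, -0.2]
finger_force: 108.8
position: [0.5945, -0.04, 0.2203]
force: [-0.0, -0.2, -0.6]
finger_force: 108.8
150               ##############+++#######+  ====- +###########+  ######  
151               +#######################   -==- +############## +####+  
152                 ######################   ---  +##############+ ###+   
153                  #####################  -==   +############### +++    
154                  +####################  ===-  ################        
155                    ###################  ===-  ################+       
156                    +################## -===-  ###########+  ++        
157                     +################# -====- +#########+             
158                       ################ -====-  +########              
159                       +#####
[... 4091 characters left out ...]
 
214                    ++########+      +                                 
215                      ++++###+        +                                
216                          +#+         +                                
217                                                                       
218                                                                       
219                                                                       
220                                                                       
221     +      +++                                                        
222    ++++   +####+                                                      
223 +++#####+++####+ ++
```

Run:
```python
from h import *
f=load("scene6")
x,y=270,158;w,h=76,57
a=cv2.cvtColor(cv2.resize(f["pixels"][y:y+h,x:x+w],(798,598),interpolation=cv2.INTER_CUBIC),cv2.COLOR_RGB2BGR)
cv2.imwrite("pics/m8.png",cv2.convertScaleAbs(a,alpha=1.6))
```

```text
(no output)
```

View pics/m8.png

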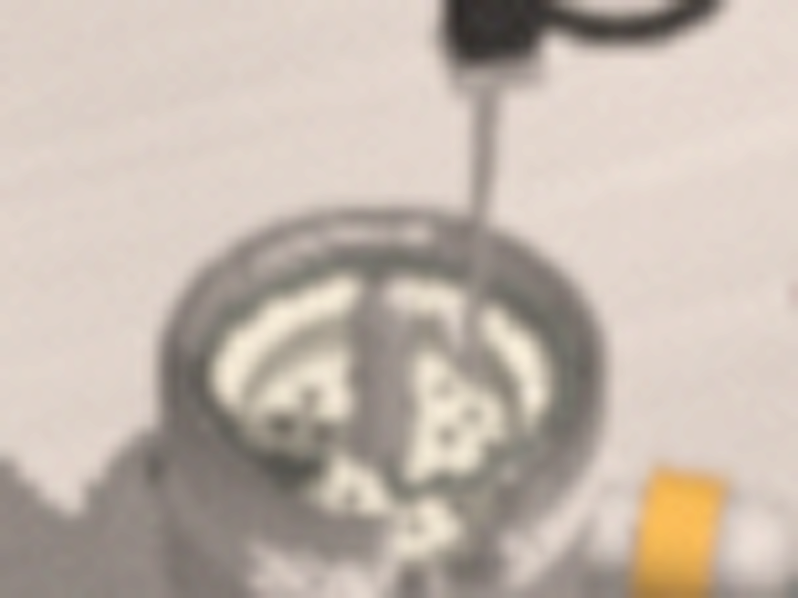

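The picture shows the pick clear above the pot with its shaft ending at (470,370), and no ring hanging from it. The dark ring arc is still in the pot, so the hook missed. I'll compare the shaft's pixels with the predictions.

Run:
```python
from h import *
f=load("scene6");p=np.array([.5945,-.04,.2203]);yaw=3.048
d=np.array([np.cos(yaw),np.sin(yaw),0])
F=p+[0,0,-.104]
print("untilted centred",proj(f,np.array([F,F+.016*d+[0,0,.003],F+[0,0,.08],F+[0,0,.08]-.008*d])).round(1).tolist())
F=p+[-.0106,-.0041,-.1035]
print("est",proj(f,np.array([F,F+.016*d+[0,0,.0044]])).round(1).tolist())
g=f["pixels"].astype(int).sum(2)//3
dmp(g,160,206,300,328)
```

```text
untilted centred [[317.4, 193.5], [315.1, 187.2], [318.4, 164.4], [319.7, 167.1]]
est [[313.6, 190.5], [311.3, 183.7]]
     300 301 302 303 304 305 306 307 308 309 310 311 312 313 314 315 316 317 318 319 320 321 322 323 324 325 326 327
160  131 132 132 132 133 133 131 133 133 133 129 109  63  33  32  33  36  36  33  30  36  45  57  55  48  42  41  43
161  132 132 132 130 133 132 132 132 132 132 126 105  68  38  30  31  33  32  32  36  39  69  98  97  81  64  55  51
162  131 132 130 132 132 132 133 132 134 134 129 112  78  49  33  34  34  36  36  42  54  92 127 129 116 105  99  98
163  132 132 132 133 132 132 133 135 134 135 134 123  94  64  48  44  49  54  59  64  79 103 130 137 133 130 130 129
164  132 132 134 135 134 134 135 134 136 136 134 129 109  85  78  79  80  81  84  89  99 112 129 134 135 135 135 136
165  133 132 133 134 133 134 135 135 135 134 135 133 120 100 102 102  99  96  97 101 105 115 129 134 136 136 136 136
166  134 134 134 134 135 133 134 134 134 134 133 134 125 111 105 100  97 102 113 117 122 126 133 137 135 135 134 136
167  133 134 134 134 133 133 132 133 133 134 
[... 3817 characters left out ...]
00   79  88  91  84  80  84  89  90  97 120 140 134 119 129 139 123  98  91  86  82  81  84  79  75  80  87 102 123
201   75  93 108  96  85  86  84  84 100 125 141 139 133 140 138 121  89  80  82  83  83  83  78  81  87  92 109 130
202   70 101 127 119 107  97  83  80 102 128 134 125 118 125 123 102  85  85  94  87  82  79  81  84  90 101 121 133
203   82 112 135 132 129 119  93  77  96 117 110  91  84  93  89  82  83  89  97  87  82  86  87  86  96 113 127 130
204  100 120 128 120 130 133 107  80  80  87  88  82  81  82  81  83  87  81  80  81  86  92  91  95 109 124 131 125
205  103 120 116 103 124 137 122  97  86  92 107 106  95  86  89  90  89  78  76  82  89  94  95 108 121 130 129 127
```

Run:
```python
from h import *
f=load("scene6");p=np.array([.5945,-.04,.2203])
for uv in((314.5,193.5),(314.5,194.5),(314.5,192.5)):
    print(uv,(ray(f,uv,p[2]-.104)-p).round(4))
print("handle",(ray(f,(315.7,168),p[2]-.104+.073)-p).round(4))
f=load("scene1");p=np.array([.40477,-.30509,.2963]);print((ray(f,(163,140.4),.1923)-p).round(4))
# scene4 pixels of lower shaft & scene3
f=load("scene3");g=f["pixels"].astype(int).sum(2)//3; dmp(g,205,232,302,324)
```

```text
(314.5, 193.5) [-0.0023 -0.0056 -0.104 ]
(314.5, 194.5) [ 0.0003 -0.0067 -0.104 ]
(314.5, 192.5) [-0.0049 -0.0044 -0.104 ]
handle [ 0.0004 -0.0057 -0.031 ]
[ 0.0017  0.0028 -0.104 ]
     302 303 304 305 306 307 308 309 310 311 312 313 314 315 316 317 318 319 320 321 322 323
205  119 104 124 130  98  82  95 122 140 140 129 122 108  87  72  67  73  82  90  93  97 108
206  104 101 116 115  81  69  85 111 125 119  95  80  80  80  70  67  77  87  92  98 107 120
207   84  84  89  88  80  75  73  84  86  78  68  62  74  83  77  75  83  93 101 112 122 130
208   82  81  81  80  82  78  69  69  77  86  93  80  80  87  84  88  98 104 108 124 133 134
209   82  83  83  83  84  81  78  85  99 116 119  99  87  90  84  95 114 117 118 126 134 130
210   83  83  84  84  85  87  92  98 110 120 112  95  87  88  82  94 115 124 125 124 125 115
211   84  84  84  84  84  87  92  97 103 102  90  82  86  88  81  86 105 120 130 124 113 100
212   86  86  85  85  85  83  83  83  89  92  83  79  89  90  81  88 109 124 124 113  99  93
213   85  88  87  86  82  76  72  72  82  97  92  85  94  94  86  92 110 115 109 
[... 985 characters left out ...]
5  95  97 100 106 115 123 131 134 136 136 136 136
225   88  90  90  91  91  93  95  99 102 105 109 113 120 125 130 135 137 136 136 135 136 133
226  108 111 109 109 112 112 115 117 122 123 127 132 133 134 137 136 136 137 136 134 130 124
227  131 131 127 122 129 133 134 134 134 134 135 137 137 136 136 136 134 134 132 127 119 115
228  137 136 128 112 123 136 137 138 137 137 137 136 136 136 134 132 128 123 121 118 115 122
229  136 136 127 103 109 131 136 135 135 134 134 133 133 130 127 121 116 111 113 122 125 132
230  129 132 127 108 103 121 131 130 129 127 124 122 121 118 116 114 117 120 124 132 133 133
231  109 118 119 108  96 104 117 118 116 115 111 109 109 113 120 124 130 131 132 133 134 134
```

The shaft pixels show the pick is upright with its foot at TCP+(−1, −5.6, −104) mm, so my earlier estimate left the hook about 9 mm short of the ring. Repeating the approach with the corrected offset.

```bash
python3 -m crank '{"travel":[[1,0.16,0],[1.5,0.16,-2],[1.5,0.16,-5],[1.5,0.16,-7.1],[1.5,0.16,-7.1]],"turn":[[0,0,0],[0,0,0],[0,0,0],[0,0,0],[0,0,0]],"gripper":[1,1,1,1,1]}'
python3 -m crank '{"travel":[[-0.7,0,0],[-1.4,0,0],[-2,0,0],[-2.5,0,0],[-2.5,0,0]],"turn":[[0,0,0],[0,0,0],[0,0,0],[0,0,0],[0,0,0]],"gripper":[1,1,1,1,1]}'
for i in 1 2 3 ; do python3 -m crank '{"travel":[[0,0,0.06],[0,0,0.12],[0,0,0.18],[0,0,0.24],[0,0,0.3]],"turn":[[0,0,0],[0,0,0],[0,0,0],[0,0,0],[0,0,0]],"gripper":[1,1,1,1,1]}' | egrep 'pos|force:'; done
```

```text
clock: 15.7
position: [0.6085, -0.0383, 0.1464]
tool_rot: [-3.142, -0.004, 3.049]
force: [-0.4, 0.0, 0.3]
grip_width: 0.0131
finger_force: 108.9
clock: 16.2
position: [0.5841, -0.0386, 0.1497]
tool_rot: [-3.141, 0.001, 3.048]
force: [0.5, 0.5, -1.3]
grip_width: 0.0133
finger_force: 108.9
position: [0.5846, -0.0383, 0.1521]
force: [-0.1, -0.0, -0.6]
finger_force: 108.9
position: [0.5845, -0.0384, 0.1552]
force: [0.1, -0.2, -1.2]
finger_force: 108.9
position: [0.5845, -0.0384, 0.1581]
force: [0.4, 1.3, -0.8]
finger_force: 108.9
```

```bash
for i in 1 2 3 ; do python3 -m crank '{"travel":[[0,0,0.05],[0,0,0.1],[0,0,0.15],[0,0,0.2],[0,0,0.25]],"turn":[[0,0,0],[0,0,0],[0,0,0],[0,0,0],[0,0,0]],"gripper":[1,1,1,1,1]}' | egrep 'pos|force:'; done
```

```text
position: [0.5845, -0.0384, 0.1606]
force: [0.4, -0.2, -0.5]
finger_force: 108.9
position: [0.5845, -0.0384, 0.1631]
force: [0.0, 0.9, -0.3]
finger_force: 108.9
position: [0.5845, -0.0384, 0.1656]
force: [-0.3, 0.2, -0.9]
finger_force: 108.9
```

Run:
```python
from h import *
b=snap("scene7")
print("pred ring front z55, z70:",proj(b,place([.535,-.0411,np.deg2rad(-5)],circ(.0395,.0575,[-20,-14,2,16,40]))).round(1).tolist(),proj(b,place([.535,-.0411,np.deg2rad(-5)],circ(.0395,.0725,[-20,-14,2,16,40]))).round(1).tolist())
p=np.array([.5845,-.0384,.1656]);F=p+[-.0012,-.0056,-.104];print(proj(b,np.array([F,F+[-.016,.0015,.003]])).round(1).tolist())
for n in("scene0","scene6","scene7"):
    g=load(n)["pixels"].astype(int).sum(2)//3;print(n);dmp(g,194,214,296,328)
```

```text
pred ring front z55, z70: [[305.0, 207.2], [306.9, 207.2], [311.8, 206.5], [315.8, 205.1], [320.9, 201.2]] [[305.0, 202.6], [306.9, 202.6], [311.9, 201.8], [315.9, 200.4], [321.1, 196.5]]
[[313.1, 208.2], [310.9, 202.0]]
scene0
     296 297 298 299 300 301 302 303 304 305 306 307 308 309 310 311 312 313 314 315 316 317 318 319 320 321 322 323 324 325 326 327
194  121 126 122 119 127 132 119  89  78  79  83  90  91 110 130 120 113 124 124 101  83  79  83 108 137 130  91  67  59  66  70  92
195  134 131 117 100 112 130 126 101  80  80  85  87  89 105 125 118 114 124 128 114 106  92  81 103 137 129  99  69  63  60  73  93
196  133 133 124 108 114 131 131 103  82  79  82  86  86  99 126 132 133 131 125 118 123 105  86  97 131 127 101  69  58  62  79  95
197  122 118 120 113 113 119 115  98  81  77  87  88  87 100 124 135 133 128 109 107 124 114  90  94 124 125  92  67  60  65  80  96
198  101  83  94  92  81  86  90  82  81  80  85  87  93 109 127 126 120 117 117 116 123 111  92  99 124 124  87  63  62  73  86 101
199  109  85  86  81  70  76  81  77  76  77  84  89  95 111 130 119 100 1
[... 6820 characters left out ...]
103 109 123 132 133 126 115 117 130
209   85  83  84  83  82  82  85  85  88  91 108 112 110 126 135 132 120  99  87  82  81  94 114 118 117 124 133 128 115 103 116 128
210  101  94  93  91  85  85  86  88  88  95 108 114 111 124 126 109  99  91  84  78  79  94 115 122 126 124 124 115  99 100 111 117
211  120 112 107 106 101  95 101 103  99 102 113 115 101 101 103  97  86  79  74  72  76  86 104 120 129 123 113 100  92  94 101 104
212  122 123 116 115 112 113 121 122 117 113 121 114  90  81  90  99  85  74  72  71  77  88 108 123 123 112  98  91  91  87  87  88
213  118 123 124 113 110 120 126 131 128 120 119 104  80  72  86 103  92  79  78  79  82  94 108 115 107  98  92  93  90  86  80  82
```

The numbers settle it. The ring's front in the slot has moved from row 207 to row 203–204, so the first try sprang it past the lips and it now rests about 9 mm higher. The hook is beneath it, so I'll keep lifting.

```bash
for i in 1 2 ; do python3 -m crank '{"travel":[[0,0,0.1],[0,0,0.2],[0,0,0.3],[0,0,0.4],[0,0,0.5]],"turn":[[0,0,0],[0,0,0],[0,0,0],[0,0,0],[0,0,0]],"gripper":[1,1,1,1,1]}' | egrep 'pos|force:'; done
python3 - <<'E'
from h import *
b=snap("scene8");g=b["pixels"].astype(int).sum(2)//3;dmp(g,180,212,292,328)
E
```

```text
position: [0.5845, -0.0384, 0.1707]
force: [-0.6, 0.6, -1.3]
finger_force: 108.9
position: [0.5845, -0.0384, 0.1757]
force: [-0.2, -0.3, -1.7]
finger_force: 108.9
     292 293 294 295 296 297 298 299 300 301 302 303 304 305 306 307 308 309 310 311 312 313 314 315 316 317 318 319 320 321 322 323 324 325 326 327
180  120 112  99  90  88  93 100 104 103 109 113 113 112 108 107 102 111 115 111  94  86  87  87  85  82  85  97 115 125 134 135 136 134 135 134 135
181  100  88  89  94 101 104 110 112 103  95  93  94  94  90  91  85  88  93  93  87  85  84  82  82  80  80  83  90 106 122 132 134 136 134 134 134
182   87  84  96 104 109 103  97  94  88  82  81  80  81  82  79  76  73  73  79  80  80  80  83  78  78  81  79  78  85 100 120 129 134 135 134 134
183   88  88 101 103  99  96  90  82  78  77  80  77  78  76  75  74  72  75  75  73  73  77  80  77  76  77  78  77  78  83  93 114 128 133 135 134
184   92  90  96  95  93  84  82  79  82  86  89  85  77  76  74  73  82  95  91  88  80  79  79  72  67  70  69  73  75  75  78  92 113 128 134 132
185   93  90  89  82  81  84  87  95 110 11
[... 3279 characters left out ...]
  81  84  91  97 111 123 122 112 121 123 104  82  83  96  93  84  84  92 100 111 121 129 132 126 122 132
208   82  82  85  83  82  82  81  82  82  82  84  84  83  89 107 115 106  86  93 102  99  91  86  82  83  87  97 103 109 123 132 132 127 114 115 130
209   84  89  95  90  84  84  83  84  82  83  84  84  87  91 106 115 102  91 101 114 113  97  88  83  81  94 113 117 116 124 133 130 115 104 117 128
210   85  92 104 105 102  95  93  92  86  84  87  88  88  93 108 118 119 118 124 132 119  97  85  77  79  95 114 123 125 122 125 114 100  98 112 117
211   85  89 101 114 120 112 108 106 101  95 102 103  99 102 114 124 124 125 127 124 103  84  76  70  76  86 105 120 129 123 114 100  92  92  99 104
```

Row 203 is now row 199–200 across the slot, so the ring rises with the hook. Continuing up, then in over the stud.

```bash
for i in 1 2 3 ; do python3 -m crank '{"travel":[[0,0,0.2],[0,0,0.4],[0,0,0.6],[0,0,0.8],[0,0,1.0]],"turn":[[0,0,0],[0,0,0],[0,0,0],[0,0,0],[0,0,0]],"gripper":[1,1,1,1,1]}' | egrep 'pos|force:'; done
for i in 1 2; do python3 -m crank '{"travel":[[-0.15,0.01,0.2],[-0.3,0.03,0.4],[-0.45,0.04,0.6],[-0.6,0.05,0.8],[-0.75,0.06,1.0]],"turn":[[0,0,0],[0,0,0],[0,0,0],[0,0,0],[0,0,0]],"gripper":[1,1,1,1,1]}' | egrep 'pos|force:'; done
python3 - <<'E'
from h import *
b=snap("scene9");g=b["pixels"].astype(int).sum(2)//3;a=load("scene8")["pixels"].astype(int).sum(2)//3
p=np.array([.5695,-.0372,.2257]);F=p+[-.0012,-.0056,-.104];print(proj(b,np.array([F,F+[-.016,.0015,.003]])).round(1).tolist())
for r in range(166,216): print(r,"".join("%3d"%(v) for v in g[r,286:328]))
E
```

```text
position: [0.5845, -0.0384, 0.1858]
force: [-1.4, 0.8, -1.2]
finger_force: 108.8
position: [0.5846, -0.0383, 0.1958]
force: [0.6, -0.0, -0.8]
finger_force: 108.7
position: [0.5845, -0.0384, 0.2058]
force: [-1.3, 0.4, -1.0]
finger_force: 108.9
position: [0.5769, -0.0378, 0.2158]
force: [-0.2, -1.0, -1.2]
finger_force: 108.9
position: [0.5694, -0.0372, 0.2257]
force: [-0.5, 0.3, -1.4]
finger_force: 108.9
[[311.3, 183.7], [309.0, 177.5]]
166 128127129129129130131130131133131132132133132132133134133133133133134133127104 99116130133135133134133134134135134136135136135
167 128128129129130130131132133131132132134133133132133132132132132131131132123102101121132134134134134134135135134134134135136134
168 129130131131132132132131132133132132132131132132131131131132132133132132124101103121132134134134133134134134134134134134134134
169 131131131132132132131131132130132131131131131131132132131132133132132133125102101121132134134134135134134133132134132134134134
170 132131130130131129130129131130130130130132133132132134131132132133132131124102101118131134134133133133134132133132134134134134
171 13
[... 5188 characters left out ...]
 91 83 76 79 94113122123121123114 98 97111117
211  73 73 72 75 79 81 83 87100113119111107106100 93100102 97100112117107 98 94 96 88 80 75 72 75 86103118128121113 98 89 92 99103
212  75 72 73 74 77 80 82 90103115121122116114109112119121115111119113 92 81 89 99 86 74 69 71 75 87106121122109 97 90 89 87 85 88
213  76 73 74 75 75 76 81 90109116116122121113109121123129128119117104 80 74 85102 92 78 74 77 79 91107113108 97 90 90 88 84 78 82
214  77 74 75 74 76 77 77 83 95106109112116114116124122131132125109 94 79 77 88101 94 87 86 87 89 94 99 98 94 93 91 91 88 85 79 83
215  81 76 75 76 75 76 76 76 81 86 91 96 95102115126126131131125107 99 87 81 89 94 94 91 90 90 93 91 92 92 93 91 91 91 89 86 78 78
```

The ring slipped off again as it tilted (front back at row 203–204), because its front swings inward along an arc while I lifted straight up. I'll go in deeper and follow that arc so the wire stays against the shaft.

```bash
python3 -m crank '{"travel":[[1.5,-0.05,0],[3,-0.1,0],[3.5,-0.1,-2.5],[3.5,-0.1,-5],[3.5,-0.1,-7.4]],"turn":[[0,0,0],[0,0,0],[0,0,0],[0,0,0],[0,0,0]],"gripper":[1,1,1,1,1]}'|egrep 'clock|pos|force:'
python3 -m crank '{"travel":[[0,0,0],[-0.7,0,0],[-1.4,0,0],[-2.0,0.02,0],[-2.4,0.02,0]],"turn":[[0,0,0],[0,0,0],[0,0,0],[0,0,0],[0,0,0]],"gripper":[1,1,1,1,1]}'|egrep 'clock|pos|force:'
python3 -m crank '{"travel":[[0,0,0.2],[0,0,0.5],[0,0,0.8],[0,0,1.1],[0,0,1.3]],"turn":[[0,0,0],[0,0,0],[0,0,0],[0,0,0],[0,0,0]],"gripper":[1,1,1,1,1]}'|egrep 'clock|pos|force:'
python3 - <<'E'
from h import *
b=snap("scene10",n=2);g=b["pixels"].astype(int).sum(2)//3
from workcell import bot
p=bot.observe()["position"];F=p+[-.0012,-.0056,-.104];print(p,proj(b,np.array([F,F+[-.016,.0015,.003]])).round(1).tolist())
dmp(g,194,212,294,328)
E
```

```text
clock: 23.8
position: [0.6045, -0.0381, 0.1504]
force: [0.9, -0.4, -0.8]
finger_force: 108.9
clock: 24.3
position: [0.5803, -0.0381, 0.1526]
force: [2.2, -1.4, -0.6]
finger_force: 108.8
clock: 24.8
position: [0.5806, -0.0379, 0.1649]
force: [-0.2, 0.6, -0.5]
finger_force: 108.9
[ 0.58064544 -0.03793737  0.16484458] [[312.6, 207.1], [310.4, 201.0]]
     294 295 296 297 298 299 300 301 302 303 304 305 306 307 308 309 310 311 312 313 314 315 316 317 318 319 320 321 322 323 324 325 326 327
194   89 104 118 131 136 129 132 127 109  84  78  81  84  84  86 110 135 128 105  94  98  96  87  83  90 107 116  91  74  70  73  73  75  99
195   95 116 132 140 133 106 104 102  93  81  79  82  83  82  87 108 129 111  89  96 111 112  98  90  83  94 110  89  77  81  78  75  76 101
196  101 130 141 139 121  87  82  89  90  82  79  82  84  81  82  98 123 120  98 100 112 118 116 109  90  83  87  83  94 102  87  75  79 101
197  102 123 128 120 102  89  85  87  88  83  79  84  81  80  79  97 125 132 109  96  97 102 120 113  90  74  74  91 120 124  92  77  84 106
198   90  96  88  81  80  79  75  78  86  82 
[... 1228 characters left out ...]
  82  82  81  80  79  78  80  80  79  81  87  94 110 120 124 124 126 116  93  82  91 108  99  82  85  92  98 111 120 129 132 125 122 132
208   82  82  80  80  80  78  80  83  84  81  82  88 106 116 109  90  94 100  94  90  86  89  85  88  99 101 109 123 133 132 125 113 115 131
209   94  91  84  85  85  81  83  82  84  86  87  92 107 112  97  81  90 101 110  96  88  79  83  96 113 116 118 126 133 130 114 104 116 128
210  103 105 102  93  94  91  86  85  87  88  88  94 107 114 100 100 113 125 124 101  82  78  81  94 116 122 126 123 126 115  99  98 111 120
211  101 115 121 112 106 106 101  96 100 103  99 102 113 116 100 103 122 128 115  90  76  74  75  86 104 121 130 123 112 100  92  95 101 105
```

```bash
python3 -m crank '{"travel":[[0,0,0.1],[0,0,0.2],[0,0,0.3],[-0.05,0,0.5],[-0.1,0,0.6]],"turn":[[0,0,0],[0,0,0],[0,0,0],[0,0,0],[0,0,0]],"gripper":[1,1,1,1,1]}'|egrep 'clock|pos|force:'
python3 - <<'E'
from h import *
b=snap("scene11",n=2);g=b["pixels"].astype(int).sum(2)//3
dmp(g,190,208,292,326)
E
```

```text
clock: 25.4
position: [0.5795, -0.0379, 0.1708]
force: [0.6, -0.0, -0.5]
finger_force: 108.9
     292 293 294 295 296 297 298 299 300 301 302 303 304 305 306 307 308 309 310 311 312 313 314 315 316 317 318 319 320 321 322 323 324 325
190  123 139 144 140 128 107 101 102 104 103  98  86  84  83  82  81  79  82  90  87  86  86  91 104 127 136 134 119  94  83  78  72  74  70
191  127 133 133 125 111  96  97 103 108 111 108  93  82  82  85  82  81  92 101  96  88  88  87  89  98 116 133 131 103  89  87  75  68  68
192  108 107 111 105 104 101 108 118 124 127 121 103  83  83  83  83  84 103 120 113  96  89  89  85  84  96 121 131 105  89  78  73  70  67
193   96  91  92 100 105 116 122 131 133 128 116  96  83  81  83  82  87 112 136 130 103  94  90  89  87  86 103 121 100  83  73  76  74  71
194   89  87  90 104 116 125 124 122 120 104  92  80  80  84  83  84  87 111 136 124  98  97 101  95  88  85  88  96  88  78  74  80  80  75
195   88  87 100 114 125 118 102  84  87  90  88  79  80  82  84  80  86 107 129 110  88 104 120 113  98  86  79  79  80  78  90  99  86  73
196   86  90 107 116
[... 971 characters left out ...]
  74  74  80  81  85  86  84  76  75  82  93  97 111 114 116 118 128 139 131 103  95 118 136 124 104 102 101  90  83  85  86  88  96 114
204   77  76  76  81  83  76  81  86  87  92  89  97 126 140 140 131 131 138 138 117 100 117 125 118 107  99  85  79  86  91  92  94 109 125
205   79  79  79  78  77  75  77  82  91  96  92  87 118 140 138 118 112 130 140 129 111 107 114 130 126  99  79  83  89  92  95 106 123 132
206   80  80  82  79  76  75  73  76  82  94  95  89 107 124 126 112 114 131 141 135 111  90 101 127 120  93  78  87  92  98 106 119 131 132
207   79  80  83  81  81  80  80  77  82  84  83  81  85  97 110 122 123 123 126 121  96  79  88 108  99  81  81  93 100 109 120 129 132 125
```

```bash
python3 -m crank '{"travel":[[-0.07,0.01,0.26],[-0.15,0.02,0.52],[-0.25,0.02,0.78],[-0.38,0.03,1.04],[-0.52,0.04,1.3]],"turn":[[0,0,0],[0,0,0],[0,0,0],[0,0,0],[0,0,0]],"gripper":[1,1,1,1,1]}'|egrep 'clock|pos|force:'
python3 -m crank '{"travel":[[-0.12,0.01,0.24],[-0.25,0.02,0.48],[-0.4,0.03,0.72],[-0.55,0.05,0.96],[-0.7,0.06,1.19]],"turn":[[0,0,0],[0,0,0],[0,0,0],[0,0,0],[0,0,0]],"gripper":[1,1,1,1,1]}'|egrep 'clock|pos|force:'
python3 - <<'E'
from h import *
b=snap("scene12",n=2);g=b["pixels"].astype(int).sum(2)//3
p=np.array([.5675,-.037,.1957]);F=p+[-.0012,-.0056,-.104];print(proj(b,np.array([F,F+[-.016,.0015,.003]])).round(1).tolist())
for r in range(176,210): print(r,"".join("%4d"%v for v in g[r,286:328]))
E
```

```text
clock: 26.0
position: [0.5743, -0.0376, 0.1839]
force: [2.0, 1.0, -1.0]
finger_force: 108.8
clock: 26.5
position: [0.5673, -0.037, 0.1957]
force: [1.8, 0.2, -1.1]
finger_force: 108.7
[[310.8, 193.1], [308.6, 187.0]]
176  130 131 133 132 131 132 131 132 131 131 133 132 132 132 130 127 130 130 131 129 131 132 131 128 122 101 109 128 134 133 133 134 134 133 135 136 134 138 136 136 137 136
177  130 133 130 132 132 131 132 132 132 132 131 130 127 124 121 120 116 117 116 117 115 117 115 116 110  96 105 124 129 133 133 136 135 135 136 136 134 136 136 136 135 134
178  131 132 133 131 131 130 132 130 129 128 122 117 113 106 100 100  97  92  89  89  90  88  90  95  94  90 101 109 117 122 129 134 136 135 135 135 134 135 134 133 133 134
179  130 131 131 129 130 131 128 127 119 110 101  97  92  92  94 101 101 101 100  97  96  93  99 106 104  92  91  87  86  98 111 120 126 132 133 134 134 134 134 134 134 134
180  129 130 131 130 131 128 121 111  98  88  88  92 102 102 102 107 113 114 110 107 103 101 111 114 109  94  90  83  82  82  85  92 103 117 125 132 136 135 135 132 135 133
181  130 130 131 13
[... 4297 characters left out ...]
 129 126
206   79  83  82  80  80  79  79  79  82  79  77  75  79  87  85  80  74  64  88 116 126 119 110 125 144 143 132 116 120 131 120  89  78  86  93  97 106 121 129 130 126 130
207   75  81  84  81  82  84  81  79  78  81  79  78  77  77  78  80  77  74  82  96 110 121 125 126 136 140 124  98  99 113 100  83  84  93  96 109 119 128 130 125 120 131
208   74  78  82  83  86  82  82  81  83  80  80  81  82  80  82  82  85  85  83  89 108 123 126 112 122 140 134 106  89  91  88  86  96 102 108 122 132 132 126 112 117 130
209   72  74  77  81  84  84  82  88  94  88  84  83  83  83  82  82  84  84  85  91 107 126 131 118 126 140 136 108  84  81  82  94 113 116 115 125 131 127 113 102 116 126
```

Now the ring's front follows the hook (dark line at row 189–190, against 203 before). Continuing along the arc.

```bash
python3 -m crank '{"travel":[[-0.16,0.01,0.22],[-0.32,0.03,0.44],[-0.5,0.04,0.66],[-0.68,0.06,0.87],[-0.87,0.07,1.06]],"turn":[[0,0,0],[0,0,0],[0,0,0],[0,0,0],[0,0,0]],"gripper":[1,1,1,1,1]}'|egrep 'clock|pos|force:'
python3 -m crank '{"travel":[[-0.2,0.02,0.18],[-0.4,0.03,0.36],[-0.6,0.05,0.54],[-0.82,0.07,0.71],[-1.05,0.09,0.88]],"turn":[[0,0,0],[0,0,0],[0,0,0],[0,0,0],[0,0,0]],"gripper":[1,1,1,1,1]}'|egrep 'clock|pos|force:'
python3 -m crank '{"travel":[[-0.2,0.02,0.15],[-0.4,0.03,0.3],[-0.6,0.05,0.45],[-0.8,0.07,0.6],[-1.05,0.09,0.75]],"turn":[[0,0,0],[0,0,0],[0,0,0],[0,0,0],[0,0,0]],"gripper":[1,1,1,1,1]}'|egrep 'clock|pos|force:'
python3 - <<'E'
from h import *
from workcell import bot
b=snap("scene13",n=2);g=b["pixels"].astype(int).sum(2)//3
p=bot.observe()["position"];F=p+[-.0012,-.0056,-.104];print(p,proj(b,np.array([F,F+[-.016,.0015,.003],F+[-.006,0,.003],F+[-.006,0,-.08]])).round(1).tolist())
for r in range(160,204): print(r,"".join("%4d"%v for v in g[r,282:324]))
E
```

```text
clock: 27.1
position: [0.5585, -0.0362, 0.2064]
force: [1.7, -0.8, -0.4]
finger_force: 108.8
clock: 27.6
position: [0.5479, -0.0354, 0.215]
force: [3.1, -1.4, 0.4]
finger_force: 109.0
clock: 28.1
position: [0.5374, -0.0344, 0.2224]
force: [3.0, -0.7, -1.4]
finger_force: 108.7
[ 0.53734985 -0.03440966  0.22257292] [[306.7, 174.6], [304.5, 168.7], [305.6, 171.8], [305.5, 198.4]]
160  129 128 129 129 128 129 130 129 130 128 130 130 130 130 130 131 130 130 130 130 129 130 130 126 111  97 113 127 131 131 131 131 131 132 132 132 130 125 112  92  67  53
161  128 130 129 128 130 128 128 129 130 128 130 128 129 129 128 130 128 131 130 130 130 130 130 125 110  98 115 128 132 132 132 132 133 132 133 133 133 132 131 124 107  92
162  129 130 128 130 130 130 130 129 130 129 128 128 128 129 129 129 128 129 129 131 129 130 130 125 106  99 116 129 131 135 133 133 133 133 134 132 134 136 135 133 132 126
163  129 128 129 130 129 129 129 128 128 128 128 129 129 130 128 130 128 130 130 128 128 131 130 125 107  98 115 130 133 134 133 134 133 134 134 135 135 134 135 134 133 133
164  128 128 128 128 128 128
[... 6191 characters left out ...]
 109  90
200   84  81  76  73  72  71  73  77  94 120 132 136 140 142 132 116  98  84  77  73  82  85  79  79  86  88  91 102 125 131 112 114 130 132 124 120 112 103 110 113  90  76
201   84  79  65  68  71  74  72  71  81  93 116 133 138 138 128 121 112  97  88  84  87  87  82  80  84  87  92 103 126 132 118 116 130 132 110 108 125 109 106  95  80  81
202   83  76  61  68  76  74  72  74  73  77  90 109 123 122 107 112 127 114  91  84  92  92  82  82  85  90  93 109 131 138 134 135 140 136 116 113 124 105  88  79  79  82
203   83  79  66  71  78  77  76  75  75  73  75  84  94 105 108 120 136 128  99  95 112 111  97  92  94  96 110 126 137 133 124 132 143 139 129 121 110  89  81  85  86  84
```

The ring is clearly on the hook: its dark arc runs from the bent end at (300,174) across to (319,173) and down the right side. Lifting it clear now.

```bash
python3 -m crank '{"travel":[[-0.2,0.02,0.15],[-0.4,0.03,0.3],[-0.6,0.05,0.45],[-0.8,0.07,0.6],[-1.0,0.08,0.8]],"turn":[[0,0,0],[0,0,0],[0,0,0],[0,0,0],[0,0,0]],"gripper":[1,1,1,1,1]}'|egrep 'clock|pos|force:'
for i in 1 2; do python3 -m crank '{"travel":[[0,0,0.2],[0,0,0.5],[0,0,0.8],[0,0,1.1],[0,0,1.4]],"turn":[[0,0,0],[0,0,0],[0,0,0],[0,0,0],[0,0,0]],"gripper":[1,1,1,1,1]}'|egrep 'clock|pos|force:'; done
python3 -m crank '{"travel":[[0,0,0.4],[0,0,0.9],[0,0,1.4],[0,0,1.9],[0,0,2.4]],"turn":[[0,0,0],[0,0,0],[0,0,0],[0,0,0],[0,0,0]],"gripper":[1,1,1,1,1]}'|egrep 'clock|pos|force:'
python3 - <<'E'
from h import *
from workcell import bot
b=snap("scene14",n=2);g=b["pixels"].astype(int).sum(2)//3
p=bot.observe()["position"];F=p+[-.0012,-.0056,-.104];print(p,proj(b,np.array([F,F+[-.016,.0015,.003],F+[-.006,0,.003],F+[-.006,0,-.08]])).round(1).tolist())
d=g-load("scene0")["pixels"].astype(int).sum(2)//3
for r in range(130,214): print(r,"".join("=" if v<-40 else "-" if v<-15 else "+" if v>15 else " " for v in d[r,270:345]))
E
```

```text
clock: 28.7
position: [0.5271, -0.0337, 0.2304]
force: [0.1, -0.5, -2.0]
finger_force: 108.7
clock: 29.2
position: [0.5277, -0.0336, 0.2447]
force: [-0.0, 0.6, -1.1]
finger_force: 108.8
clock: 29.7
position: [0.5276, -0.0337, 0.2586]
force: [-0.1, -0.6, -0.3]
finger_force: 108.8
clock: 30.2
position: [0.5276, -0.0337, 0.2829]
force: [0.7, -0.5, -1.5]
finger_force: 108.8
[ 0.52788715 -0.03365027  0.28311936] [[305.4, 150.0], [303.2, 144.0], [304.3, 147.1], [304.3, 176.5]]
130                                    --                                      
131                                    --                                      
132                                    --                                      
133                                    --                                      
134                                    --                                      
135                                    --                                      
136                                    --                                      
137                                    --                       
[... 5319 characters left out ...]
        +++                                             
205 ------                      ++      ++++    ++++                           
206                                   - ++  ++++++++                           
207                                        ++++++++                            
208                                       +++++  +                             
209                                          +                                 
210                                          +                                 
211                                         +++                                
212                                       +++++                                
213
```

The difference map shows the whole ring hanging from the hook: top at row 147, bottom at row 174, bent end at col 300. I'll tilt the tip up 12° for security and carry it over to the tray.

```bash
python3 -m crank '{"travel":[[0,0.1,0.2],[0,0.3,0.5],[0,0.7,0.9],[0,1.3,1.3],[0,2.1,1.6]],"turn":[[0,2.4,0],[0,4.8,0],[0,7.2,0],[0,9.6,0],[0,12,0]],"gripper":[1,1,1,1,1]}'|egrep 'clock|pos|force:'
for i in 1 2 3; do python3 -m crank '{"travel":[[0,1.2,0],[0,2.6,0],[0,4.2,0],[0,5.8,0],[0,7.4,0]],"turn":[[0,0,0],[0,0,0],[0,0,0],[0,0,0],[0,0,0]],"gripper":[1,1,1,1,1]}'|egrep 'clock|pos|force:'; done
python3 -m crank '{"travel":[[-0.1,1.6,0],[-0.1,3.2,0],[-0.2,4.8,0],[-0.2,6.2,0],[-0.3,7.4,0]],"turn":[[0,0,0],[0,0,0],[0,0,0],[0,0,0],[0,0,0]],"gripper":[1,1,1,1,1]}'|egrep 'clock|pos|rot|force:'
python3 -m crank '{"travel":[[0,1.0,-0.3],[0,1.8,-0.8],[0,2.4,-1.5],[0,2.7,-2.3],[0,2.9,-3.2]],"turn":[[0,0,0],[0,0,0],[0,0,0],[0,0,0],[0,0,0]],"gripper":[1,1,1,1,1]}'|egrep 'clock|pos|rot|force:'
python3 - <<'E'
from h import *
from workcell import bot
b=snap("scene15",n=2);g=b["pixels"].astype(int).sum(2)//3
t=snap("top15","top",1)
s=bot.observe();p=s["position"];F=p+[-.0228,-.0036,-.1017];print(p,F,proj(b,np.array([F,F+[-.016,.0015,.006],F+[-.006,0,.003],F+[-.006,0,-.08]])).round(1).tolist())
u=proj(b,F)[0].astype(int)
d=g-load("scene0")["pixels"].astype(int).sum(2)//3
print(u)
for r in range(u[1]-12,u[1]+50): print(r,"".join("=" if v<-40 else "-" if v<-15 else "+" if v>15 else " " for v in d[r,u[0]-40:u[0]+40]))
E
```

```text
clock: 30.8
position: [0.5277, -0.0128, 0.2985]
force: [-0.2, 0.8, -1.2]
finger_force: 108.8
clock: 31.3
position: [0.5274, 0.0629, 0.2986]
force: [0.3, 0.2, -1.2]
finger_force: 108.7
clock: 31.8
position: [0.5276, 0.1367, 0.2984]
force: [-0.3, -0.2, -0.6]
finger_force: 108.7
clock: 32.3
position: [0.5276, 0.2108, 0.2984]
force: [0.6, -0.3, -0.4]
finger_force: 108.7
clock: 32.8
position: [0.5245, 0.2847, 0.2983]
tool_rot: [-3.122, -0.209, 3.047]
force: [0.7, 0.3, -1.6]
finger_force: 108.7
clock: 33.3
position: [0.5247, 0.3123, 0.2655]
tool_rot: [-3.121, -0.209, 3.046]
force: [-0.2, -0.9, -1.9]
finger_force: 108.7
[0.52454406 0.3118677  0.26568202] [0.50174406 0.3082677  0.16398202] [[439.0, 113.0], [436.2, 107.1], [437.8, 110.6], [430.0, 138.6]]
[438 113]
101                                                                                 
102                                                                                 
103                                                                                 
104                                                                            
[... 4169 characters left out ...]
 
154                                                                                 
155                                                                                 
156  ---                                                                            
157  ---------------- ---                                                           
158 --======----        --                                                          
159 =========-        ---                                                           
160 -========--   -----                                                             
161 ==========-------                                                               
162 ===--==-------
```

```bash
python3 -m crank '{"travel":[[0,0,-0.8],[0,0,-1.8],[0,0,-2.8],[0,0,-3.8],[0,0,-4.6]],"turn":[[0,0,0],[0,0,0],[0,0,0],[0,0,0],[0,0,0]],"gripper":[1,1,1,1,1]}'|egrep 'clock|pos|force:'
python3 -m crank '{"travel":[[0,0,-0.8],[0,0,-1.6],[0,0,-2.3],[0,0,-2.9],[0,0,-3.4]],"turn":[[0,0,0],[0,0,0],[0,0,0],[0,0,0],[0,0,0]],"gripper":[1,1,1,1,1]}'|egrep 'clock|pos|force:'
python3 -m crank '{"travel":[[0.2,0,-0.3],[0.4,0,-0.5],[0.7,0,-0.65],[1.0,0,-0.75],[1.4,0,-0.85]],"turn":[[0,0,0],[0,0,0],[0,0,0],[0,0,0],[0,0,0]],"gripper":[1,1,1,1,1]}'|egrep 'clock|pos|force:'
python3 -m crank '{"travel":[[0.27,0,-0.06],[0.54,0,-0.13],[0.81,0,-0.2],[1.08,0,-0.28],[1.33,0,-0.36]],"turn":[[0,0,0],[0,0,0],[0,0,0],[0,0,0],[0,0,0]],"gripper":[1,1,1,1,1]}'|egrep 'clock|pos|force:'
cat >> h.py <<'E'
def show(off=(-.0228,-.0036,-.1017),up=30,dn=55,l=45,r=45,name="s"):
    from workcell import bot
    b=snap(name,n=2);g=b["pixels"].astype(int).sum(2)//3
    p=bot.observe()["position"];F=p+np.array(off);u=proj(b,F)[0].astype(int);print(p.round(4),F.round(4),u)
    d=g-load("scene0")["pixels"].astype(int).sum(2)//3
    for q in range(u[1]-up,u[1]+dn): print(q,"".join("=" if v<-40 else "-" if v<-15 else "#" if v>40 else "+" if v>15 else " " for v in d[q,u[0]-l:u[0]+r]))
E
python3 -c "
from h import *
show(up=10,dn=40)"
```

```text
clock: 33.95
position: [0.5245, 0.3121, 0.2192]
force: [0.2, -0.1, -1.5]
finger_force: 108.8
clock: 34.45
position: [0.5246, 0.3123, 0.1859]
force: [0.7, -0.6, -0.7]
finger_force: 108.8
clock: 34.95
position: [0.539, 0.3124, 0.178]
force: [0.3, 1.1, -0.1]
finger_force: 108.9
clock: 35.45
position: [0.5521, 0.3123, 0.1742]
force: [-0.2, -0.7, -0.7]
finger_force: 108.9
[0.5522 0.3123 0.1741] [0.5294 0.3087 0.0724] [436 150]
140                                                   --                                      
141                                                                                           
142                                                                                           
143                                                                                           
144                                                                                           
145                                               -                                           
146                                           --==---                                         
147      
[... 3296 characters left out ...]
                   
182 ======-         ---                                                                       
183 ======--                                                                                  
184 ======---                                                                                 
185 ========--                                                                                
186 =========--                                                                               
187 ==-======--                                                                               
188 =-=======--                                                                               
189 =========--
```

The ring's visible height has dropped from 28 to 21 rows with its bottom at row 167 on the floor, so it is leaning back the right way. Continuing the arc down.

```bash
python3 -m crank '{"travel":[[0.25,0,-0.1],[0.5,0,-0.21],[0.75,0,-0.33],[1.0,0,-0.46],[1.25,0,-0.6]],"turn":[[0,0,0],[0,0,0],[0,0,0],[0,0,0],[0,0,0]],"gripper":[1,1,1,1,1]}'|egrep 'clock|pos|force:'
python3 -m crank '{"travel":[[0.23,0,-0.14],[0.46,0,-0.29],[0.69,0,-0.45],[0.91,0,-0.62],[1.13,0,-0.79]],"turn":[[0,0,0],[0,0,0],[0,0,0],[0,0,0],[0,0,0]],"gripper":[1,1,1,1,1]}'|egrep 'clock|pos|force:'
python3 -m crank '{"travel":[[0.2,0,-0.19],[0.4,0,-0.38],[0.6,0,-0.57],[0.79,0,-0.77],[0.97,0,-0.97]],"turn":[[0,0,0],[0,0,0],[0,0,0],[0,0,0],[0,0,0]],"gripper":[1,1,1,1,1]}'|egrep 'clock|pos|force:'
python3 -m crank '{"travel":[[0.17,0,-0.22],[0.33,0,-0.44],[0.49,0,-0.67],[0.64,0,-0.9],[0.79,0,-1.13]],"turn":[[0,0,0],[0,0,0],[0,0,0],[0,0,0],[0,0,0]],"gripper":[1,1,1,1,1]}'|egrep 'clock|pos|force:'
python3 -c "
from h import *
show(up=14,dn=26,r=30)"
```

```text
clock: 36.05
position: [0.5646, 0.3123, 0.1681]
force: [0.4, 0.4, -1.3]
finger_force: 108.9
clock: 36.55
position: [0.5759, 0.3123, 0.1602]
force: [0.7, -0.9, -0.7]
finger_force: 108.9
clock: 37.05
position: [0.5856, 0.3123, 0.1505]
force: [-0.3, -0.5, -0.4]
finger_force: 108.9
clock: 37.55
position: [0.5934, 0.3123, 0.1392]
force: [0.8, -0.2, -0.9]
finger_force: 108.9
[0.5934 0.3122 0.139 ] [0.5706 0.3086 0.0373] [443 171]
157                                                                            
158                                                                            
159                                                    -                       
160                                                   --                       
161                                                   --                       
162                                                 --=--                      
163                                        -----=========-                     
164                                  -----==============--                     
165                            -
[... 1775 characters left out ...]
                                
188 =-=--         ---=-==========--                                            
189 ==-=--         -==========-==--                                            
190 ====---        --=========-=---                                            
191 ====----        --=-==--==-=--                                             
192 -=-===--         --==-=-====--                                             
193 =====-=--         -==-==-===-                                              
194 =====-==--        --=--------                                              
195 -========--        ----- ----                                              
196 ====-==-==--        ---
```

```bash
python3 -m crank '{"travel":[[0.13,0,-0.25],[0.25,0,-0.5],[0.37,0,-0.75],[0.48,0,-1.0],[0.58,0,-1.25]],"turn":[[0,0,0],[0,0,0],[0,0,0],[0,0,0],[0,0,0]],"gripper":[1,1,1,1,1]}'|egrep 'clock|pos|force:'
python3 -m crank '{"travel":[[0.08,0,-0.26],[0.16,0,-0.53],[0.23,0,-0.8],[0.3,0,-1.06],[0.36,0,-1.33]],"turn":[[0,0,0],[0,0,0],[0,0,0],[0,0,0],[0,0,0]],"gripper":[1,1,1,1,1]}'|egrep 'clock|pos|force:'
python3 -m crank '{"travel":[[0.02,0,-0.12],[0.05,0,-0.24],[0.07,0,-0.36],[0.1,0,-0.48],[0.1,0,-0.56]],"turn":[[0,0,0],[0,0,0],[0,0,0],[0,0,0],[0,0,0]],"gripper":[1,1,1,1,1]}'|egrep 'clock|pos|force:'
python3 -c "
from h import *
show(up=14,dn=16,r=35)"
```

```text
clock: 38.15
position: [0.5992, 0.3123, 0.1266]
force: [0.6, 0.2, -1.3]
finger_force: 108.9
clock: 38.65
position: [0.6028, 0.3123, 0.1134]
force: [-0.6, 0.6, -0.9]
finger_force: 108.9
clock: 39.15
position: [0.6037, 0.3123, 0.1079]
force: [0.2, 0.6, -1.5]
finger_force: 108.9
[0.6037 0.3123 0.1079] [0.5809 0.3087 0.0062] [442 183]
169                     ==-                      -    -==--                         
170  ------            -==-                      --    ==-                          
171   --==--          --==-                       --   -=-                          
172    --==--         -===-                        --  -=-                          
173     -=----        ---==-                        - -==-                          
174     --==---       -----=--                      ---==-                          
175      -=-=---      --  -====-                    -===-                           
176       ---==--      --   -====-    ---     --  --==--                            
177        --===--     --     --========-     =======-                              
17
[... 1038 characters left out ...]
--=======-===-=-=-=-==-                                         
191 ---==-=-         --=-======-=-=-==--==-                                         
192 -=--====-         -----=-====-=----==--                                         
193 ======-=--         -==--=-====---====--                                         
194 ======-=---        -----===-==--==-==-                                          
195 =-=====-==--        ---====--=-=-===--                                          
196 =====-=====--        --====-=====-==---                                         
197 ===--===--=--         ---==-==-==------                                         
198 =========-==-         --=-====------
```

The ring is nearly flat, its front wire at rows 176–179 and the gap at cols 437–443 by the hook. I'll level the rod about its foot, then draw it out.

```bash
python3 -m crank '{"travel":[[-0.72,0,0.06],[-1.44,0,0.1],[-2.17,0,0.12],[-2.89,0,0.13],[-3.6,0,0.1]],"turn":[[0,-4,0],[0,-8,0],[0,-12,0],[0,-16,0],[0,-20,0]],"gripper":[1,1,1,1,1]}'|egrep 'clock|pos|rot|force:'
python3 -m crank '{"travel":[[0.3,0,0],[0.7,0,0],[1.1,0,0],[1.6,0,0],[2.1,0,0]],"turn":[[0,0,0],[0,0,0],[0,0,0],[0,0,0],[0,0,0]],"gripper":[1,1,1,1,1]}'|egrep 'clock|pos|force:'
python3 -c "
from h import *
show(off=(.0133,-.0056,-.103),up=24,dn=5,l=55,r=30)"
```

```text
clock: 39.75
position: [0.5674, 0.3124, 0.1095]
tool_rot: [3.127, 0.142, 3.047]
force: [1.2, 1.0, -1.2]
finger_force: 108.8
clock: 40.25
position: [0.5896, 0.3121, 0.1087]
force: [0.2, 0.6, -1.0]
finger_force: 108.9
[0.5896 0.312  0.1086] [0.6029 0.3064 0.0056] [446 189]
165    ---=-=========-=-=-    ----                --==--        --                       
166     ---=-===-=========----=-                    --==-       --                       
167      --====-===========-===-         ----         -==-      --                       
168       --==============-====---     ---==-          -==-     -                        
169       ---=-===========-=====----  --====--          ===-   --                        
170        --======================---=======--         -==-   --                        
171         ---=======-===============-===-==--          -==   -                         
172          --===-=================--==-==-==-           ==-  -                         
173 -         -==-===-==============---=======--          -=- --                         
174 --        --=-
[... 995 characters left out ...]
                    --------         -                            
186                                         --          -   -                            
187                                                  -  -----                            
188                                                    ------                            
189                                                      ---                             
190                                                                                      
191                                                                                      
192                                                                                      
193
```

```bash
python3 -m crank '{"travel":[[0.3,0,0],[0.6,0,0],[0.6,0,0.5],[0.6,0,1.2],[0.6,0,2.2]],"turn":[[0,0,0],[0,0,0],[0,0,0],[0,0,0],[0,2,0]],"gripper":[1,1,1,1,1]}'|egrep 'clock|pos|force:'
python3 -m crank '{"travel":[[0,0,1],[0,0,3],[0,0,6],[0,-1,10],[0,-3,14]],"turn":[[0,2,0],[0,4,0],[0,6,0],[0,6,0],[0,6,0]],"gripper":[1,1,1,1,1]}'|egrep 'clock|pos|rot|force:'
python3 -c "
from h import *
b=snap('scene16',n=2);g=b['pixels'].astype(int).sum(2)//3
d=g-load('scene0')['pixels'].astype(int).sum(2)//3
for q in range(125,200): print(q,''.join('=' if v<-40 else '-' if v<-15 else '#' if v>40 else '+' if v>15 else ' ' for v in d[q,385:475]))
"
```

```text
clock: 40.85
position: [0.5937, 0.3128, 0.1317]
force: [0.7, -0.3, -0.5]
finger_force: 108.8
clock: 41.35
position: [0.5939, 0.2834, 0.2728]
tool_rot: [3.14, -0.001, 3.051]
force: [0.6, -0.1, -1.0]
finger_force: 108.9
125                                                                       --                  
126                                                                      ---                  
127                                                                      ---                  
128                                                                      --                   
129                                                                     ---                   
130                                                                     ---                   
131                                                                     --                    
132                                                                    ---                    
133                                                                    --                     
134                        
[... 5451 characters left out ...]
                               
192                                                                                           
193                                                                                           
194                                                                                           
195                                                                                           
196                                                                                           
197                                                                                           
198                                                                                           
199
```

The full ring outline lies flat in the tray (rows 161–183, cols 414–448), and the hook is free. I'm taking the pick back to the rack by the reverse path.

```bash
for i in 1 2 3 4 5; do python3 -m crank '{"travel":[[-0.76,-2.35,0.2],[-1.52,-4.7,0.2],[-2.28,-7.05,0.2],[-3.04,-9.4,0.2],[-3.78,-11.76,0.2]],"turn":[[0,0,-7.03],[0,0,-14.06],[0,0,-21.1],[0,0,-28.1],[0,0,-35.16]],"gripper":[1,1,1,1,1]}'|egrep 'clock|pos|rot'; done
python3 - <<'E'
from h import *
from workcell import bot
s=bot.observe();p=s["position"];print(p,s["tool_rot"])
b=snap("scene17",n=2);g=b["pixels"].astype(int).sum(2)//3
F=p+[.0017,.0028,-.104];u=proj(b,np.array([F,F+[.016,0,.003],F+[0,0,.08]]));print(u.round(1).tolist())
c=u[0].astype(int);dmp(g,c[1]-30,c[1]+10,c[0]-14,c[0]+12)
E
```

```text
clock: 41.95
position: [0.5563, 0.164, 0.2734]
tool_rot: [3.141, 0.0, 2.43]
clock: 42.45
position: [0.5186, 0.0465, 0.2754]
tool_rot: [3.141, 0.0, 1.816]
clock: 42.95
position: [0.4808, -0.0711, 0.2774]
tool_rot: [3.141, -0.0, 1.203]
clock: 43.45
position: [0.4431, -0.1887, 0.2794]
tool_rot: [3.141, -0.001, 0.589]
clock: 43.95
position: [0.4054, -0.3063, 0.2814]
tool_rot: [-3.142, -0.001, -0.025]
[ 0.40539276 -0.30625958  0.28139915] [-3.14158244e+00 -7.24033195e-04 -2.45219253e-02]
[[164.3, 146.4], [165.2, 150.0], [154.1, 113.9]]
     150 151 152 153 154 155 156 157 158 159 160 161 162 163 164 165 166 167 168 169 170 171 172 173 174 175
116   88  88  87  84  85  84  90 102 119 124 128 129 127 128 129 128 127 126 129 126 127 128 128 129 126 129
117   84  81  78  80  79  84  97 112 123 125 128 128 127 126 127 129 127 129 128 126 128 127 127 127 128 128
118   79  78  76  75  80  94 106 118 124 127 126 128 126 126 126 127 126 128 128 127 128 129 129 130 128 129
119   79  80  78  77  88 101 111 117 122 126 127 126 126 127 127 127 128 128 129 128 130 129 128 130 130 130
120   79  78  78  
[... 3205 characters left out ...]
20 120 120 123 124 125 127 128 125 126 125 125
150  125 124 125 125 126 125 126 126 126 126 125 124 121 121 120 123 120 124 126 126 127 124 126 124 124 126
151  124 125 125 125 126 125 126 126 125 126 126 125 124 124 124 124 124 123 125 126 125 124 126 124 125 125
152  124 124 125 126 127 125 125 126 127 125 126 125 124 124 126 126 125 125 126 124 125 125 126 124 126 125
153  123 124 128 127 126 126 126 127 126 124 124 126 126 126 127 124 127 126 124 126 126 126 124 124 126 124
154  126 127 126 125 127 126 126 127 124 126 127 127 126 125 126 126 123 124 126 125 125 126 127 125 124 125
155  127 127 125 126 127 126 125 126 126 126 127 126 125 126 127 128 126 125 126 126 127 125 126 125 126 126
```

The shaft's pixels match the pose at pick-up, so the pick hasn't shifted in the grip. Entering the slot.

```bash
python3 -m crank '{"travel":[[0,0.2,-3],[0,0.2,-6],[0,0.2,-9],[0,0.2,-12],[0,0.2,-13.8]],"turn":[[0,0,0.4],[0,0,0.4],[0,0,0.4],[0,0,0.4],[0,0,0.4]],"gripper":[1,1,1,1,1]}'|egrep 'clock|pos|rot|force:'
python3 -m crank '{"travel":[[0,0,0],[1,0,0],[2,0,0],[3,0,0],[4,0,0]],"turn":[[0,0,0],[0,0,0],[0,0,0],[0,0,0],[0,0,0]],"gripper":[1,1,1,1,1]}'|egrep 'clock|pos|force:'
python3 -m crank '{"travel":[[0.8,0,0],[1.5,0,0],[2.1,0,0],[2.4,0,0],[2.4,0,0]],"turn":[[0,0,0],[0,0,0],[0,0,0],[0,0,0],[0,0,0]],"gripper":[1,1,1,1,1]}'|egrep 'clock|pos|force:'
python3 -m crank '{"travel":[[0,0,-0.2],[0,0,-0.4],[0,0,-0.6],[0,0,-0.75],[0,0,-0.75]],"turn":[[0,0,0],[0,0,0],[0,0,0],[0,0,0],[0,0,0]],"gripper":[1,1,1,1,1]}'|egrep 'clock|pos|force:'
```

```text
clock: 44.55
position: [0.4054, -0.3025, 0.1414]
tool_rot: [-3.14, 0.001, -0.011]
force: [0.5, -0.4, -0.1]
finger_force: 108.9
clock: 45.05
position: [0.4473, -0.3037, 0.1437]
force: [-0.7, -0.4, -0.5]
finger_force: 108.9
clock: 45.55
position: [0.4699, -0.3036, 0.1429]
force: [-1.0, 0.6, -1.4]
finger_force: 108.9
clock: 46.05
position: [0.4699, -0.3038, 0.136]
force: [-2.6, 2.2, 10.7]
finger_force: 110.7
```

It seats on the plate (10 N at the original height). Releasing to partial opening and rising clear.

```bash
python3 -m crank '{"travel":[[0,0,0.05],[0,0,0.05],[0,0,0.05],[0,0,0.05],[0,0,0.05]],"turn":[[0,0,0],[0,0,0],[0,0,0],[0,0,0],[0,0,0]],"gripper":[0.7,0.5,0.45,0.45,0.45]}'|egrep 'clock|pos|width|force'
python3 -m crank '{"travel":[[0,0,0.5],[0,0,2],[0,0,5],[0,0,9],[0,0,13]],"turn":[[0,0,0],[0,0,0],[0,0,0],[0,0,0],[0,0,0]],"gripper":[0.45,0.45,0.45,0.45,0.45]}' 60|egrep 'clock|pos|width|force'
python3 - <<'E'
from h import *
T0=load("top0");T=snap("top18","top",2)
S0=load("scene0");S=snap("scene18","scene",2)
for f,b in((S,(125,145,225,205)),(S0,(125,145,225,205))):
    m=np.zeros((400,640),np.uint8);x0,y0,x1,y1=b;m[y0:y1,x0:x1]=f["pixels"][y0:y1,x0:x1].max(2)<60
    k,l,st,c=cv2.connectedComponentsWithStats(m);print([(st[i].tolist(),c[i].round(1).tolist()) for i in range(1,k) if st[i,4]>60])
# stud/strainer in the top view: unoccluded?
g=T["pixels"].astype(int).sum(2)//3;dmp(g,198,222,318,346)
d=g-T0["pixels"].astype(int).sum(2)//3
print("ring centre scene",ray(S,(431,172),.006).round(4))
for q in range(180,285,1): print(q,"".join("=" if v<-35 else "-" if v<-15 else "#" if v>40 else "+" if v>15 else " " for v in d[q,160:235]))
E
```

```text
clock: 46.55
position: [0.4696, -0.3037, 0.1359]
force: [0.3, -0.0, 0.3]
grip_width: 0.0467
finger_force: 0.0
clock: 47.05
position: [0.4694, -0.3035, 0.2677]
force: [0.2, 0.1, 0.5]
grip_width: 0.0468
finger_force: 0.0
[([201, 155, 12, 27, 179], [206.3, 168.1]), ([166, 163, 14, 27, 192], [172.8, 176.1]), ([132, 170, 17, 28, 259], [140.1, 183.5])]
[([201, 155, 12, 27, 183], [206.3, 168.0]), ([168, 163, 13, 27, 205], [174.1, 175.8]), ([133, 171, 16, 27, 236], [140.5, 184.1])]
     318 319 320 321 322 323 324 325 326 327 328 329 330 331 332 333 334 335 336 337 338 339 340 341 342 343 344 345
198   71  80  88  92 114 144 123 122  88  89  95 113 147 148 151 147 131 115 125 131 147 143 128 113 100  74  56  58
199   85 102 126 124 120 115  85  88 104 125 125 132 142 132 147 147 144 133 111  96 128 149 141 128 129 104  65  56
200   98 132 145 132 104  83  91  97 109 115 129 140 113  94 136 145 142 136 138 112  93 130 149 144 136 113  77  56
201  129 147 141  99  88 105 128 130 123  73 121 141 122 119 137 138 115 109 143 139 121 119 135 145 141 124  94  60
202  148 143 119  85 100 114 129 149
[... 9968 characters left out ...]
                                                        
276                                                                            
277                                                                            
278                                                                            
279                                                                            
280                                                                            
281                                                                            
282                                                                            
283                                                                            
284
```

The ring lies flat in the tray, top view rows 202–232 and cols 184–216, and the pick hangs in its slot. Now the strainer: moving over the stud with a 90° turn.

```bash
for i in 1 2 3; do python3 -m crank '{"travel":[[0.44,1.76,0],[0.88,3.5,0],[1.32,5.3,0],[1.76,7.0,0],[2.2,8.8,0]],"turn":[[0,0,6],[0,0,12],[0,0,18],[0,0,24],[0,0,30]],"gripper":[0.62,0.62,0.62,0.62,0.62]}'|egrep 'clock|pos|rot|width'; done
python3 -m crank '{"travel":[[0,0,-2],[0,0,-5],[0,0,-8],[0,0,-11],[0,0,-13]],"turn":[[0,0,0],[0,0,0],[0,0,0],[0,0,0],[0,0,0]],"gripper":[0.62,0.62,0.62,0.62,0.62]}'|egrep 'clock|pos|rot|width'
python3 - <<'E'
from h import *
S=snap("scene19");g=S["pixels"].astype(int).sum(2)//3
print(proj(S,np.array([[.535,-.0397,.09],[.535,-.0397,.055]])).round(1).tolist());
print("stud top in T:",ray(load("top18"),(330.2,207.3),.089).round(4))
E
```

```text
clock: 47.75
position: [0.4913, -0.2148, 0.265]
tool_rot: [-3.14, 0.001, 0.515]
grip_width: 0.0326
clock: 48.25
position: [0.5133, -0.1269, 0.265]
tool_rot: [-3.14, 0.001, 1.039]
grip_width: 0.0323
clock: 48.75
position: [0.5353, -0.039, 0.265]
tool_rot: [-3.14, -0.0, 1.562]
grip_width: 0.0327
clock: 49.25
position: [0.5342, -0.0396, 0.1332]
tool_rot: [-3.138, -0.0, 1.558]
grip_width: 0.0325
[[306.6, 183.7], [306.5, 194.8]]
stud top in T: [ 0.5416 -0.04    0.089 ]
```

```bash
python3 -m crank '{"travel":[[0.2,0,-1],[0.2,0,-3],[0.2,0,-5],[0.2,0,-6.3],[0.2,0,-6.7]],"turn":[[0,0,0],[0,0,0],[0,0,0],[0,0,0],[0,0,0]],"gripper":[0.62,0.62,0.62,0.62,0.62]}'|egrep 'clock|pos|force|width'
python3 -m crank '{"travel":[[0,0,0],[0,0,0],[0,0,0],[0,0,0],[0,0,0]],"turn":[[0,0,0],[0,0,0],[0,0,0],[0,0,0],[0,0,0]],"gripper":[0.8,1,1,1,1]}' 80|egrep 'clock|pos|force|width'
python3 -m crank '{"travel":[[0,0,0.3],[0,0,0.7],[0,0,1.2],[0,0,1.8],[0,0,2.5]],"turn":[[0,0,0],[0,0,0],[0,0,0],[0,0,0],[0,0,0]],"gripper":[1,1,1,1,1]}'|egrep 'clock|pos|force|width'
python3 -m crank '{"travel":[[0,0,0.8],[0,0,1.8],[0,0,3],[0,0,4.2],[0,0,5.5]],"turn":[[0,0,0],[0,0,0],[0,0,0],[0,0,0],[0,0,0]],"gripper":[1,1,1,1,1]}'|egrep 'clock|pos|force|width'
python3 -m crank '{"travel":[[0,0,0.8],[0,0,1.2],[0,0,1.5],[0,0,1.5],[0,0,1.5]],"turn":[[0,0,0],[0,0,0],[0,0,0],[0,0,0],[0,0,0]],"gripper":[1,1,1,1,1]}'|egrep 'clock|pos|force|width'
python3 - <<'E'
from h import *
from workcell import bot
p=bot.observe()["position"]
S=snap("scene20",n=2);g=S["pixels"].astype(int).sum(2)//3
u=proj(S,np.array([[p[0],p[1],p[2]-.036],[p[0],p[1],p[2]-.012]]));print(p,u.round(1).tolist())
d=g-load("scene0")["pixels"].astype(int).sum(2)//3;c=u[0].astype(int)
for q in range(c[1]-30,c[1]+12): print(q,"".join("=" if v<-35 else "-" if v<-12 else "#" if v>40 else "+" if v>8 else " " for v in d[q,c[0]-35:c[0]+35]))
E
```

```text
clock: 49.95
position: [0.5374, -0.0396, 0.0681]
force: [-0.1, 0.7, 0.0]
grip_width: 0.0324
finger_force: 0.0
clock: 50.45
position: [0.5379, -0.0397, 0.0694]
force: [-0.1, -0.3, 1.1]
grip_width: -0.0
finger_force: 0.0
clock: 50.95
position: [0.5378, -0.0397, 0.0946]
force: [0.0, 0.2, 0.3]
grip_width: 0.0002
finger_force: 0.0
clock: 51.45
position: [0.5378, -0.0397, 0.1502]
force: [0.2, 0.3, 0.0]
grip_width: -0.0002
finger_force: 0.0
clock: 51.95
position: [0.5375, -0.0397, 0.1636]
force: [-0.3, -0.6, -0.2]
grip_width: -0.0002
finger_force: 0.0
[ 0.53751111 -0.03967303  0.16362167] [[307.1, 171.8], [307.2, 163.4]]
141                             -============                             
142                             -============                             
143                             -============                             
144                             -============                             
145                             -============                             
146                             -============                             
147                         
[... 1944 characters left out ...]
                                                    
174                                                                       
175                                                                       
176                 +                                                     
177                                                                       
178                                                      +                
179                                                                       
180                                                                       
181                                ++ +                                   
182                            ++++++++++++++++
```

The gripper closed to zero above the stud. In the scene picture the finger end sits about 20 mm higher than the reported TCP, so the grasp was too high. I'll go about 2 cm deeper, which still clears the basket floor, and grip again.

```bash
python3 -m crank '{"travel":[[-0.1,-0.1,0],[-0.1,-0.1,-1.5],[-0.1,-0.1,-4],[-0.1,-0.1,-6.5],[-0.1,-0.1,-8.5]],"turn":[[0,0,0],[0,0,0],[0,0,0],[0,0,0],[0,0,0]],"gripper":[0.7,0.7,0.7,0.7,0.7]}' 60|egrep 'clock|pos|force|width'
python3 -m crank '{"travel":[[0,0,-0.6],[0,0,-1.4],[0,0,-2.2],[0,0,-2.8],[0,0,-3.1]],"turn":[[0,0,0],[0,0,0],[0,0,0],[0,0,0],[0,0,0]],"gripper":[0.7,0.7,0.7,0.7,0.7]}'|egrep 'clock|pos|force|width'
python3 -m crank '{"travel":[[0,0,0],[0,0,0],[0,0,0],[0,0,0],[0,0,0]],"turn":[[0,0,0],[0,0,0],[0,0,0],[0,0,0],[0,0,0]],"gripper":[0.85,1,1,1,1]}' 60|egrep 'clock|pos|force|width'
```

```text
clock: 52.55
position: [0.5362, -0.0407, 0.0776]
force: [-0.8, 0.4, 0.0]
grip_width: 0.0258
finger_force: 0.0
clock: 53.05
position: [0.5368, -0.0407, 0.0478]
force: [-0.4, -0.6, -0.2]
grip_width: 0.0257
finger_force: 0.0
clock: 53.55
position: [0.5367, -0.0407, 0.0481]
force: [0.3, 0.6, -0.7]
grip_width: 0.011
finger_force: 58.1
```

```bash
python3 -m crank '{"travel":[[0,0,0],[0,0,-0.2],[0,0,-0.5],[0,0,-0.6],[0,0,-0.6]],"turn":[[0,0,0],[0,0,0],[0,0,0],[0,0,0],[0,0,0]],"gripper":[0.75,0.75,0.75,0.75,1]}' 80|egrep 'clock|pos|force|width'
python3 -m crank '{"travel":[[0,0,0],[0,0,0],[0,0,0],[0,0,0.3],[0,0,0.6]],"turn":[[0,0,0],[0,0,0],[0,0,0],[0,0,0],[0,0,0]],"gripper":[1,1,1,1,1]}' 80|egrep 'clock|pos|force|width'
python3 -m crank '{"travel":[[0,0,0.4],[0,0,1.0],[0,0,1.8],[0,0,2.6],[0,0,3.6]],"turn":[[0,0,0],[0,0,0],[0,0,0],[0,0,0],[0,0,0]],"gripper":[1,1,1,1,1]}'|egrep 'clock|pos|force|width'
```

```text
clock: 54.05
position: [0.5368, -0.0406, 0.0418]
force: [0.1, -0.2, -1.7]
grip_width: 0.0107
finger_force: 77.9
clock: 54.55
position: [0.5367, -0.0407, 0.0482]
force: [0.4, -0.2, -1.9]
grip_width: 0.0106
finger_force: 77.8
clock: 55.05
position: [0.5367, -0.0407, 0.0848]
force: [-0.1, -0.8, -3.0]
grip_width: 0.011
finger_force: 77.9
```

Wrist force shows the strainer's weight and it is clear of the rim. Carrying it to the free end of the tray.

```bash
python3 -m crank '{"travel":[[0,0,1.0],[0,0,2.0],[0,0.3,3.0],[-0.2,1.0,3.8],[-0.5,2.2,4.2]],"turn":[[0,0,0],[0,0,0],[0,0,0],[0,0,0],[0,0,0]],"gripper":[1,1,1,1,1]}'|egrep 'clock|pos|force:|width'
python3 -m crank '{"travel":[[-0.6,1.8,0],[-1.3,3.9,0],[-2.0,6.1,0],[-2.7,8.3,0],[-3.4,10.5,0]],"turn":[[0,0,0],[0,0,0],[0,0,0],[0,0,0],[0,0,0]],"gripper":[1,1,1,1,1]}'|egrep 'clock|pos|force:|width'
python3 -m crank '{"travel":[[-0.7,2.2,0],[-1.4,4.4,0],[-2.1,6.6,0],[-2.8,8.8,0],[-3.5,11,0]],"turn":[[0,0,0],[0,0,0],[0,0,0],[0,0,0],[0,0,0]],"gripper":[1,1,1,1,1]}'|egrep 'clock|pos|force:|width'
python3 -m crank '{"travel":[[-0.8,2.2,0],[-1.6,4.4,0],[-2.4,6.6,0],[-3.1,8.8,0],[-3.6,10.2,0]],"turn":[[0,0,0],[0,0,0],[0,0,0],[0,0,0],[0,0,0]],"gripper":[1,1,1,1,1]}'|egrep 'clock|pos|force:|width'
python3 -m crank '{"travel":[[-0.2,0.4,0],[-0.2,0.5,-0.5],[-0.2,0.5,-1.5],[-0.2,0.5,-2.8],[-0.2,0.5,-4.2]],"turn":[[0,0,0],[0,0,0],[0,0,0],[0,0,0],[0,0,0]],"gripper":[1,1,1,1,1]}'|egrep 'clock|pos|rot|force:|width'
python3 - <<'E'
from h import *
from workcell import bot
s=bot.observe();p=s["position"]
S=snap("scene21",n=1);g=S["pixels"].astype(int).sum(2)//3
u=proj(S,np.array([[p[0],p[1],p[2]-.012]]));print(p,u.round(1).tolist())
c=u[0].astype(int)
d=g-load("scene0")["pixels"].astype(int).sum(2)//3
for q in range(c[1]-25,c[1]+30): print(q,"".join("=" if v<-35 else "-" if v<-12 else "#" if v>40 else "+" if v>8 else " " for v in d[q,c[0]-30:c[0]+45]))
E
```

```text
clock: 55.55
position: [0.5318, -0.0183, 0.1269]
force: [-0.6, 0.2, -2.4]
grip_width: 0.0105
finger_force: 77.9
clock: 56.05
position: [0.4968, 0.0882, 0.126]
force: [0.3, -0.0, -2.2]
grip_width: 0.0105
finger_force: 77.9
clock: 56.55
position: [0.4616, 0.1981, 0.126]
force: [-1.0, -0.6, -1.9]
grip_width: 0.011
finger_force: 77.9
clock: 57.05
position: [0.4252, 0.3006, 0.126]
force: [0.2, 0.3, -1.5]
grip_width: 0.011
finger_force: 77.9
clock: 57.55
position: [0.4249, 0.3024, 0.0826]
tool_rot: [-3.141, 0.0, 1.557]
force: [-0.9, -0.3, -2.2]
grip_width: 0.011
finger_force: 77.9
[0.42491312 0.3024293  0.08262072] [[411.8, 127.3]]
102                              =======================--                     
103                             -======================--                      
104                             -=====================--                       
105                             -=====================-                        
106                             -===============-----                     +    
107                             ===============---                
[... 3157 characters left out ...]
=========-                                              
148       --=====================-                                             
149        -===================--                                              
150         -==================--                                              
151         --===============---                                               
152          --============---                                                 
153           --=====-------                                                   
154            -====--                                                         
155            ------                                                          
156
```

```bash
python3 -m crank '{"travel":[[0,0,-1.4],[0,0,-2.8],[0,0,-4.0],[0,0,-5.0],[0,0,-5.6]],"turn":[[0,0,0],[0,0,0],[0,0,0],[0,0,0],[0,0,0]],"gripper":[1,1,1,1,1]}'|egrep 'clock|pos|force:|width'
python3 -m crank '{"travel":[[0,0,-0.25],[0,0,-0.5],[0,0,-0.75],[0,0,-0.95],[0,0,-1.05]],"turn":[[0,0,0],[0,0,0],[0,0,0],[0,0,0],[0,0,0]],"gripper":[1,1,1,1,1]}'|egrep 'clock|pos|force:|width'
```

```text
clock: 58.1
position: [0.4244, 0.3032, 0.0269]
force: [-0.0, 0.6, -3.1]
grip_width: 0.0109
finger_force: 78.0
clock: 58.6
position: [0.4248, 0.3033, 0.0175]
force: [0.6, -0.2, -1.6]
grip_width: 0.011
finger_force: 78.0
```

```bash
python3 -m crank '{"travel":[[0,0,-0.07],[0,0,-0.14],[0,0,-0.2],[0,0,-0.25],[0,0,-0.25]],"turn":[[0,0,0],[0,0,0],[0,0,0],[0,0,0],[0,0,0]],"gripper":[1,1,1,1,1]}'|egrep 'clock|pos|force:|width'
```

```text
clock: 59.1
position: [0.4247, 0.3033, 0.015]
force: [0.4, 0.3, -2.1]
grip_width: 0.0108
finger_force: 78.0
```

```bash
python3 -m crank '{"travel":[[0,0,-0.05],[0,0,-0.1],[0,0,-0.15],[0,0,-0.2],[0,0,-0.2]],"turn":[[0,0,0],[0,0,0],[0,0,0],[0,0,0],[0,0,0]],"gripper":[1,1,1,1,1]}'|egrep 'clock|pos|force:|width'
python3 - <<'E'
from h import *
t=snap("scene22",n=1)
E
```

```text
clock: 59.6
position: [0.4255, 0.3033, 0.0138]
force: [0.5, -3.8, 16.0]
grip_width: 0.0107
finger_force: 79.9
```

It's on the floor. Easing the pressure off, then releasing and rising straight up.

```bash
python3 -m crank '{"travel":[[0,0,0.06],[0,0,0.06],[0,0,0.06],[0,0,0.06],[0,0,0.06]],"turn":[[0,0,0],[0,0,0],[0,0,0],[0,0,0],[0,0,0]],"gripper":[1,0.9,0.8,0.72,0.72]}' 30|egrep 'clock|pos|force:|width'
python3 -m crank '{"travel":[[0,0,0.3],[0,0,1.2],[0,0,2.5],[0,0,4.5],[0,0,7]],"turn":[[0,0,0],[0,0,0],[0,0,0],[0,0,0],[0,0,0]],"gripper":[0.7,0.7,0.7,0.7,0.7]}'|egrep 'clock|pos|force:|width'
python3 -m crank '{"travel":[[0,-1,3],[0,-4,6],[0,-8,9],[0,-12,11],[0,-16,12]],"turn":[[0,0,0],[0,0,0],[0,0,0],[0,0,0],[0,0,0]],"gripper":[0.7,0.7,0.7,0.7,0.7]}'|egrep 'clock|pos|force:|width'
python3 -m crank '{"travel":[[0,-3,0],[0,-6,0],[0,-9,0],[0,-11,0],[0,-11,0]],"turn":[[0,0,0],[0,0,0],[0,0,0],[0,0,0],[0,0,0]],"gripper":[0.7,0.7,0.7,0.7,0.7]}'|egrep 'clock|pos|force:|width'
python3 - <<'E'
from h import *
S=snap("scene23",n=2);T=snap("top23","top",2)
S0,T0=load("scene0"),load("top0")
G=lambda f:f["pixels"].astype(int).sum(2)//3
for f,o,pt in((S,S0,(.425,.303)),(T,T0,(.425,.303))):
    print("stud top pred",proj(f,[[*pt,.063]]).round(1).tolist(),"base",proj(f,[[*pt,.003]]).round(1).tolist())
d=G(S)-G(S0)
for q in range(125,190): print(q,"".join("=" if v<-35 else "-" if v<-12 else "#" if v>40 else "+" if v>8 else " " for v in d[q,370:470]))
d=G(T)-G(T0)
for q in range(198,292): print(q,"".join("=" if v<-35 else "-" if v<-12 else "#" if v>40 else "+" if v>8 else " " for v in d[q,165:245]))
E
```

```text
clock: 60.15
position: [0.4247, 0.3033, 0.0135]
force: [0.4, 0.4, -0.3]
grip_width: 0.0238
finger_force: 0.0
clock: 60.65
position: [0.4245, 0.3032, 0.0849]
force: [0.4, -1.0, 0.3]
grip_width: 0.026
finger_force: 0.0
clock: 61.15
position: [0.425, 0.1422, 0.2064]
force: [0.4, 0.5, 0.2]
grip_width: 0.0252
finger_force: 0.0
clock: 61.65
position: [0.4245, 0.0309, 0.2046]
force: [0.4, 0.7, 1.1]
grip_width: 0.0256
finger_force: 0.0
stud top pred [[411.4, 129.7]] base [[407.3, 147.4]]
stud top pred [[193.2, 258.9]] base [[200.3, 258.8]]
125                                                                                                     
126                                                                                                     
127                                                                                                     
128                                                                                                     
129                                           +                                                         
130                                  
[... 13552 characters left out ...]
         -----------
284                                                                      -----------
285                                                                      -----------
286                                                                      -----------
287                                                                      -----------
288                                                                      -----------
289                                                                      -----------
290                                                                       ----------
291                                                                +      ----------
```

The top view shows the strainer upright beside the flat ring, and the gripper is clear of everything. Handing in.

```bash
python3 -c "
from workcell import bot
print(bot.job_done(), bot.observe()['clock'])"
```

```text
the job is handed in; nothing more can be done
the job is handed in; nothing more can be done
```

The job is handed in at about 62 s: the ring lies flat in the tray, the hooked pick hangs back in its slot, and the strainer stands upright beside the ring. The first two tries at lifting the ring slipped off and the first grip on the stud closed empty; each was redone.

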